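# Clamp a turned sleeve in the bench vise

### The job

Take the turned steel sleeve that stands on the bench (not one from the yellow bin) and stand it upright on the bed of the vise, between the jaws in front of the V-shaped notch, and let go of it. Then crank the vise handle clockwise until the sliding jaw has pushed the sleeve home into the V and clamps it firmly, and let go of the handle. Leave the other parts on the bench where they stand.

Things in the scene. Friction and masses are not known exactly. Their poses are not given: they have to be found in the camera images.
- vise: Grey machine vise fixed to the bench, 185 x 96 mm. Origin: on the bench under its middle. x: along the screw, from the crank end to the fixed V-jaw; y across; z up. Its flat bed, on which a part stands, is at z = 50 mm; the jaws are 60 mm wide (y), their tops at z = 78 mm. A 36 mm round seated in the V has its axis at about x = 45 mm, y = 0. Screw axis: y = 0, z = 68 mm.
- v_jaw: The fixed steel jaw of the vise with an upright V notch (120 degrees, 28 mm wide at the mouth, mouth at vise x = +58 mm) facing -x. Its frame is the same as the frame of the vise.
- jaw: The sliding steel jaw. Origin: middle of the lower edge of its flat clamping face, on the bed; it slides along +x of the vise to close. Starts with its face at vise x = +3 to +12 mm; the face is at about +27 mm when it touches a seated 36 mm sleeve.
- crank (a joint): Crank angle (rad). 0: arm straight up. Grows clockwise as seen from the handle end (right-hand turning about the vise's +x): from the top to the vise's -y side, down, up on +y. Growing closes the vise, 10 mm a turn; contact after 1.6 to 2.7 turns. It takes 3 to 4 N at the handle, and 4 N more per 100 N of clamping. Let go, it stays put, or springs back a little to about 60 N.
- crank_grip (a point): Grip point on the black round crank handle: 18 mm in diameter, 58 mm long, parallel to the screw, 38 mm off the screw axis; this point is its middle, at vise x = -138 mm, 36 mm outside the crank arm. The handle spins freely on its pin, so it can be pinched from above, fingers either side along the vise's y, and carried round its circle with the hand always pointing down.
- sleeve: Turned steel sleeve (tube), 36 mm outer diameter, 49 mm high, slightly narrower in its upper part, standing upright; 0.16 kg. Origin: centre of its underside; z along its axis.
- union: Bystander: threaded steel union with a hexagon, 31 mm wide, 41 mm high, standing. Origin: centre of underside.
- cap_nut: Bystander: brass cap nut, 30 mm diameter, 22 mm high. Origin: centre of underside.
- brass_mass: Bystander: brass calibration mass with a knob, 30 mm diameter, 46 mm high. Origin: centre of underside.
- plug: Bystander: steel blanking plug, 27 mm diameter, 22 mm high, on the right of the vise. Origin: centre of underside.

How it is judged:
On the way, in this order (a step that is already met when the one before it is completed fails the run):
1. the sleeve stands upright on the bed between the jaws, let go (x of sleeve in the frame of vise between 0.015 and 0.052 m and y of sleeve in the frame of vise between -0.015 and 0.015 m and z of sleeve in the frame of vise between 0.045 and 0.055 m and angle between sleeve's own z axis and vertical below 0.1 rad and contact force between the fingers and sleeve below 0.2 N and contact force between jaw and sleeve below 10 N), for 0.2 s.
2. the sliding jaw clamps the sleeve in the V (contact force between each of jaw, v_jaw and sleeve above 20 N), for 0.2 s.
At the end, for the whole second after the job is handed in: The sleeve stands upright (within 0.1 rad) on the vise bed (underside within 5 mm of it), centred in the V (within 5 mm), clamped with more than 20 N between the sliding jaw and the V-jaw, at rest; the handle is released (all of step 2 and x of sleeve in the frame of vise between 0.04 and 0.052 m and y of sleeve in the frame of vise between -0.005 and 0.005 m and z of sleeve in the frame of vise between 0.045 and 0.055 m and angle between sleeve's own z axis and vertical below 0.1 rad and linear speed of sleeve below 0.01 m/s); the robot touches nothing.
It fails at once if another part on the bench is displaced by more than 25 mm (distance of any of union, cap_nut, brass_mass, plug from where it was at the start of the episode above 0.025 m).
It also fails if it takes over 72 s, if anything falls off the work surface, if the arm or the gripper's body presses on something with over 40 N, if the wrist force passes 120 N, or if a joint passes its speed limit or range.

### The arm

A 6-joint arm with a two-finger parallel gripper is mounted at the origin on a cart in front of the work surface, level with it; the furniture and walls round the work are solid. World frame = base frame: x ahead of the robot, y to its left, z up, the work surface at z = 0. Lengths are in m, angles in rad, forces in N, time in s.
With the tool pointing down it reaches from about 0.275 to 0.85 m from the base axis. Payload 19 kg.
Tool frame: the origin (TCP) lies on the centre line of the jaws, within the pads' length; the fingertips stand 22 mm ahead of it and the grasp point (between the pads) lies 3 mm ahead of it; z points along the fingers, y is the direction in which the jaws open and shut (so a half turn about z gives the same grasp; the last joint's range is limited). The gripper opens to 85 mm and grips with 20 to 120 N. Pads are 22 mm wide; open, the fingers measure 114 mm over their backs; the gripper's body (76 mm by 85 mm) begins 54 mm behind the grasp point. The pads swing forward as they close: fully open they stand 13 mm farther back than shut.
Start: joints at [1.048, 0.15, 1.437, -0, 1.554, -0.134], TCP at [0.218, 0.532, 0.253] pointing down, gripper open.
Joint ranges: [-2.8, 2.8], [-0.68, 2.1], [0.12, 2.68], [-1.39, 4.53], [0.16, 2.79], [-2.81, 2.81]. Speed limits (rad/s): [1.89, 1.89, 2.22, 3.01, 3.01, 3.01].

### API

Orientations are given as a rotation vector (axis times angle).
In Python, from workcell import get_obs, read_camera, close_job, cut_out, tip_of gives the robot as it stands.
- The arm moves only by the shell command python3 -m inch 'ROWS'. ROWS is JSON, a list of rows, each an object with "dp": the shift along the tool's x, y, z in mm, a list of three; "dr": the turn, a rotation vector about the tool's x, y, z in degrees, a list of three; "gripper": the finger opening in mm, from 0 to 85.4. A call has 1 to 8 rows; each row is the pose to reach, as a shift and turn from the pose commanded when the call began, along the tool's axes at that moment; what a row does not reach only later rows make up. A row lasts 1/8 s, in which the tool goes at most 62.5 mm and 10.7 degrees, less where a joint would pass 70% of its speed; a pose out of reach is approached as far as the arm can. A call with a gripper value outside its range is refused whole. The fingers move at their own pace and stop on an object; the grip force is fixed at half the most. Time passes only in rows, so rows that repeat a pose let the fingers close. It gives the time, the measured TCP pose, the force and the opening at its end, in the units of the state.
- get_obs(): the state, without advancing time (a new reading comes with each control period).
- read_camera(name): name is "scene" or "top" or "wrist"; returns a dict with "frame" (400x640x3 uint8, red, green, blue), "fx", "fy", "cx", "cy" (pixels), "rvec" (rotation vector, rad) and "tvec" (3), from world to camera coordinates, as OpenCV has them; the wrist camera has in their place "mount" (4x4, takes a point from camera to tool coordinates, whose origin is the TCP and whose axes are the flange's). Camera axes: x right, y down, z forward; pixel columns grow to the right and rows downward; lengths in m; the calibration is good to about 2 mm. A picture is of the moment at which its call begins: read the wrist's pose just before it. There is no depth.
- close_job(): hands the job in, once; it reports no verdict.
Trained networks look in a picture, given as the dict that the camera call returned (one of the last four; its "shot" number tells which), for a name from the list of things; names that differ only in an ending like _2 or _b are one class to them, and where a whole thing is asked for, a point or a joint stands for the part that bears it (a point fixed in the world has none). Each returns a list of dicts, best first, with "p" (0 to 1); they miss things now and then, are a little off and sometimes report something else, mostly with a low value. They report only what shows in the picture. A call takes as long as a camera call.
- cut_out(picture, name): "mask" (400x640 bool, what is visible of it) and "box" ([left, top, right, bottom] in pixels, round what is visible of it).
- tip_of(picture, name): "pixel" ([column, row] in pixels: a listed point, or the origin of a listed thing).
The state is a dict: "clock": time; "q": joint angles; "joint_vel": joint speeds; "joint_torque": joint torques, N m; "tcp_pos": TCP position; "ee_rot": TCP orientation; "contact_force": force on the tool from outside, world axes, zero at the start; "ft_torque": the same for the moment, N m; "width": opening from 0.0 (shut) to 1.0 (fully open).
Only numpy, scipy, OpenCV 4.12 (cv2) and the standard library are available. Lean on these libraries where they do the work, as an engineer would, in place of code of your own. Each camera call takes 0.05 s, during which the arm holds its last target.

## Working session

There is one attempt and no reset: what is moved stays moved. The work goes in short steps, Python scripts to look and compute and a shell command to move; the robot and the scene stay as the last step left them, time stands still between calls to the robot, and variables do not carry over. Pictures are saved under pics/ and viewed, and the job is handed in when it is done.

```bash
mkdir -p pics; ls
python3 - <<'E'
from workcell import *
import cv2
o=get_obs(); print(o)
for n in ['scene','top']:
    p=read_camera(n); cv2.imwrite(f'pics/{n}0.png',p['frame'][:,:,::-1]); print(n,p['fx'],p['fy'],p['cx'],p['cy'],p['rvec'],p['tvec'],p['shot'])
    for k in ['sleeve','vise','jaw','crank_grip','v_jaw','union','plug','cap_nut','brass_mass']:
        print(k,[(round(float(d['p']),2),[round(float(v)) for v in d['box']]) for d in cut_out(p,k)][:3],[(round(float(d['p']),2),[round(float(v),1) for v in d['pixel']]) for d in tip_of(p,k)][:3])
E
```

```text
pics
{'clock': 0.0, 'q': array([ 1.04800868e+00,  1.50988395e-01,  1.43802433e+00, -1.26043047e-05,
        1.55378595e+00, -1.34010650e-01]), 'joint_vel': array([-1.16954103e-03, -1.33100204e-03,  7.16429035e-04,  1.55503833e-03,
        7.77501465e-05, -3.54952826e-05]), 'joint_torque': array([-3.24271496e-03, -7.13044095e+01, -5.70853794e+01, -3.93798837e-04,
        8.95837380e-03, -4.34519484e-05]), 'tcp_pos': array([0.21787702, 0.53189053, 0.25267741]), 'ee_rot': array([-6.06777461e-01, -3.08205343e+00,  1.79934491e-03]), 'contact_force': array([ 0.12783825, -0.76725192,  0.20486165]), 'ft_torque': array([-0.02339465,  0.01314049,  0.04590792]), 'width': 0.9980742618397234}
scene 415.07169033951686 415.07169033951686 316.87633165767056 195.47275178260995 [ 2.06301352 -0.91054936  0.4363779 ] [-0.34057084  0.27008924  0.88612544] 1
sleeve [(0.61, [223, 161, 236, 179])] [(0.62, [230.3, 175.0])]
vise [(0.75, [289, 168, 362, 229]), (0.37, [331, 191, 361, 228])] [(0.74, [322.5, 207.1])]
jaw [(0.61, [310, 181, 336, 197])] [(0.57, [318.5, 190.5]), (0.46, [254.5, 160.9])]
crank_grip [(
[... 425 characters left out ...]
6 [ 2.12582099 -2.1742137   0.13359689] [0.0176984  0.51284864 1.24542754] 2
sleeve [(0.49, [193, 224, 207, 240])] [(0.53, [202.3, 228.3])]
vise [(0.77, [284, 176, 388, 216]), (0.71, [317, 183, 333, 208])] [(0.92, [320.3, 197.7])]
jaw [(0.75, [448, 240, 461, 250]), (0.65, [321, 181, 333, 209])] [(0.67, [231.7, 186.6]), (0.61, [320.2, 195.5])]
crank_grip [(0.74, [361, 199, 385, 210])] [(0.72, [373.5, 202.6])]
v_jaw [(0.56, [292, 179, 298, 204])] []
union [(0.75, [283, 176, 388, 213])] [(0.59, [235.7, 187.9])]
plug [(0.47, [450, 239, 460, 250])] [(0.74, [244.0, 228.6]), (0.4, [453.5, 242.6])]
cap_nut [] [(0.67, [243.1, 225.5])]
brass_mass [(0.68, [195, 187, 208, 202])] [(0.49, [204.4, 196.5])]
```

Run:
```python
import cv2
a=cv2.imread('pics/scene0.png');cv2.imwrite('pics/s1.png',cv2.resize(a[130:310,200:420],None,fx=3.3,fy=3.3,interpolation=2))
a=cv2.imread('pics/top0.png');cv2.imwrite('pics/t1.png',cv2.resize(a[140:280,160:480],None,fx=2.5,fy=2.5,interpolation=2))
```

```text
(no output)
```

View pics/s1.png

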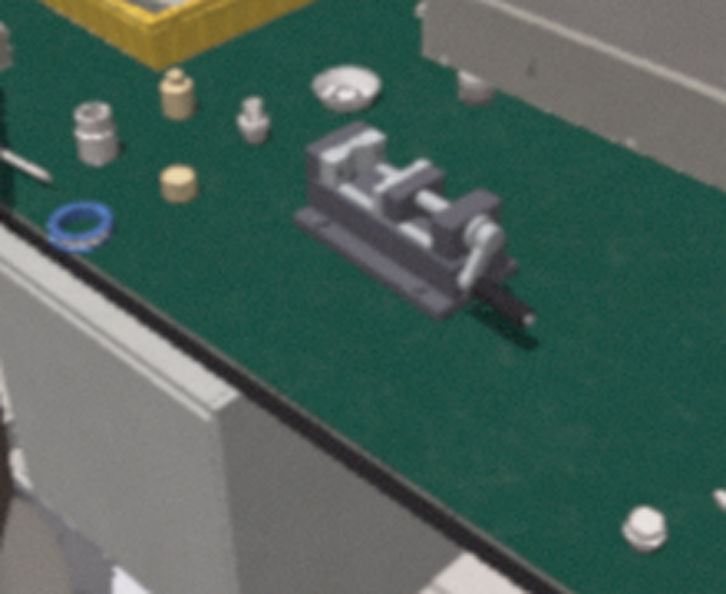

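View pics/t1.png

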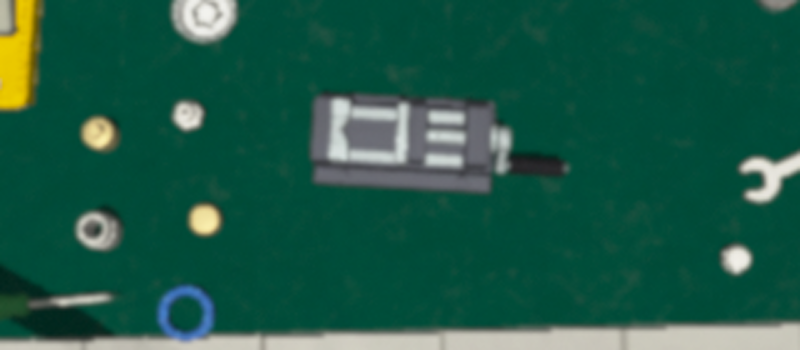

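View pics/top0.png

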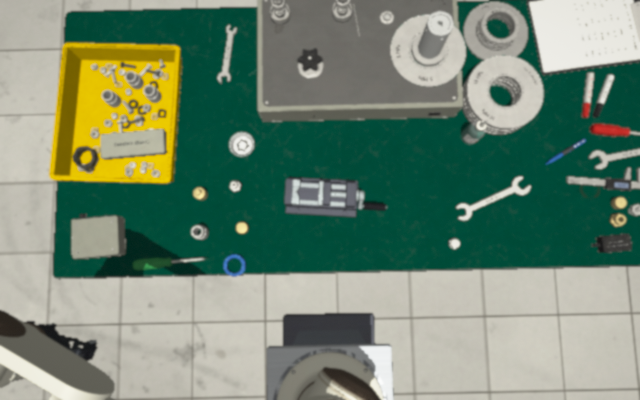

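```bash
cat > h.py <<'E'
from workcell import *
import cv2, numpy as np
from scipy.spatial.transform import Rotation as R
def cam(p,o=None):
    """returns Rcw (cam->world), centre"""
    if 'rvec' in p and p.get('mount') is None:
        Rm=R.from_rotvec(np.ravel(p['rvec'])).as_matrix(); return Rm.T,-Rm.T@np.ravel(p['tvec'])
    M=np.array(p['mount']); T=np.eye(4);T[:3,:3]=R.from_rotvec(o['ee_rot']).as_matrix();T[:3,3]=o['tcp_pos']
    T=T@M; return T[:3,:3],T[:3,3]
def ray(p,px,z,o=None):
    A,c=cam(p,o); d=A@np.array([(px[0]-p['cx'])/p['fx'],(px[1]-p['cy'])/p['fy'],1]); return c+d*(z-c[2])/d[2]
def proj(p,X,o=None):
    A,c=cam(p,o); v=(np.atleast_2d(X)-c)@A; return np.c_[v[:,0]/v[:,2]*p['fx']+p['cx'],v[:,1]/v[:,2]*p['fy']+p['cy']]
def shoot(n,name):
    o=get_obs(); p=read_camera(n); cv2.imwrite(f'pics/{name}.png',p['frame'][:,:,::-1]); return o,p
def nets(p,ks):
    for k in ks:
        print(k,[(round(float(d['p']),2),[round(float(v)) for v in d['box']]) for d in cut_out(p,k)][:3],[(round(float(d['p']),2),[round(float(v),1) for v in d['pixel']]) for d in tip_of(p,k)][:3])
E
python3 - <<'E'
from h import *
o,t=shoot('top','t2'); _,s=shoot('scene','s2')
print('cam',cam(t)[1],cam(s)[1])
for n,pt,ps,z in [('sleeve',(200,232),(229.5,170),.025),('sleeve net',(202.3,228.3),(230.3,175),0),('vise',(320.3,197.7),(322.5,207.1),0),('grip',(373.5,203),(356.5,220.1),.05),('plug',(455,244.5),(395.,291),.012),('cap',(242,228),(256,186),.012),('brass',(200,194),(253.5,158),.023),('union',(235,186),(277,167),.02)]:
    print(n,ray(t,pt,z).round(3),ray(s,ps,z).round(3))
# vise plate corners on top image (z~.01 lower) 
for px,z in [((285.5,213),.01),((356.5,216),.01),((288,178),.07),((357,180),.07)]: print(ray(t,px,z).round(3))
E
```

```text
cam [ 3.45575176e-01 -1.13621393e-03  1.30191905e+00] [-0.16159636 -0.6256004   0.74610036]
sleeve [0.447 0.323 0.025] [0.446 0.322 0.025]
sleeve net [0.458 0.324 0.   ] [0.451 0.33  0.   ]
vise [0.533 0.011 0.   ] [ 0.526 -0.     0.   ]
grip [ 0.509 -0.125  0.05 ] [ 0.498 -0.143  0.05 ]
plug [ 0.4   -0.335  0.012] [ 0.4   -0.332  0.012]
cap [0.456 0.217 0.012] [0.456 0.208 0.012]
brass [0.546 0.325 0.023] [0.544 0.322 0.023]
union [0.566 0.234 0.02 ] [0.562 0.228 0.02 ]
[0.493 0.103 0.01 ]
[ 0.481 -0.083  0.01 ]
[0.575 0.091 0.07 ]
[ 0.565 -0.083  0.07 ]
```

```bash
cat >> h.py <<'E'
YAW=86.3
def Rt(yaw=None):
    y=np.deg2rad(YAW if yaw is None else yaw)
    vx=np.array([np.cos(y),np.sin(y),0]); vy=np.array([-np.sin(y),np.cos(y),0])
    # tool z down, tool y = +/- vy ; x = y cross z
    c=[]
    for s in (1,-1):
        ty=s*vy; tz=np.array([0,0,-1.]); c.append(np.c_[np.cross(ty,tz),ty,tz])
    return c
def plan(pos,Rg=None,yaw=None):
    o=get_obs(); C=R.from_rotvec(o['ee_rot'])
    opts=[Rg] if Rg is not None else Rt(yaw)
    for G in opts:
        print('dp',(C.inv().apply(np.array(pos)-o['tcp_pos'])*1000).round(1),'dr',np.rad2deg((C.inv()*R.from_matrix(G)).as_rotvec()).round(2))
E
python3 - <<'E'
from h import *
o,p=shoot('wrist','w0'); print(p['mount'],p['fx'],p['fy'],p['cx'],p['cy'])
print(R.from_rotvec(o['ee_rot']).as_matrix().round(3))
plan([.447,.323,.2])
E
```

```text
[[-4.43002428e-04 -9.53361501e-01 -3.01830504e-01  7.62853172e-02]
 [ 9.99999883e-01 -4.80844720e-04  5.10765747e-05  3.67041991e-04]
 [-1.93828044e-04 -3.01830446e-01  9.53361602e-01 -1.19459086e-01]
 [ 0.00000000e+00  0.00000000e+00  0.00000000e+00  1.00000000e+00]] 310.58857172298923 310.58857172298923 320.4145816236536 202.07207206582774
[[-0.925  0.379 -0.   ]
 [ 0.379  0.925  0.   ]
 [ 0.     0.    -1.   ]]
dp [-291.2 -106.6   53.2] dr [-1.0000e-02 -1.0000e-02 -1.0858e+02]
dp [-291.2 -106.6   53.2] dr [-1.000e-02  0.000e+00  7.142e+01]
```

View pics/w0.png

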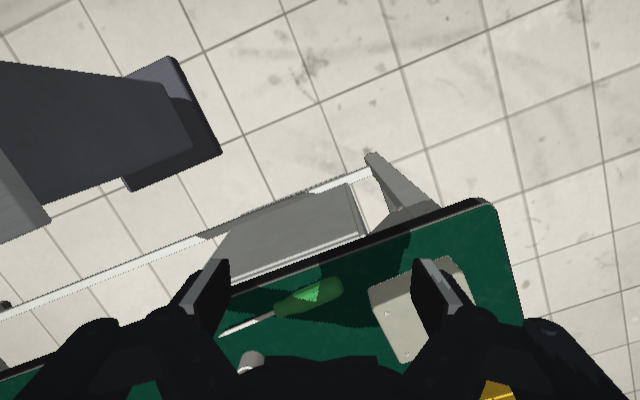

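Run:
```python
from h import *
plan([.447,.363,.25])
```

```text
dp [-276.   -69.6    3.2] dr [-1.0000e-02 -1.0000e-02 -1.0858e+02]
dp [-276.   -69.6    3.2] dr [-1.000e-02  0.000e+00  7.142e+01]
```

```bash
python3 -m inch '[{"dp":[-40,-10,0],"dr":[0,0,10],"gripper":85},{"dp":[-80,-20,1],"dr":[0,0,20],"gripper":85},{"dp":[-120,-30,2],"dr":[0,0,30],"gripper":85},{"dp":[-160,-40,2],"dr":[0,0,40],"gripper":85},{"dp":[-200,-50,3],"dr":[0,0,50],"gripper":85},{"dp":[-240,-60,3],"dr":[0,0,60],"gripper":85},{"dp":[-276,-70,3],"dr":[0,0,70],"gripper":85},{"dp":[-276,-70,3],"dr":[0,0,71.4],"gripper":85}]'
python3 - <<'E'
from h import *
o,p=shoot('wrist','w1'); nets(p,['sleeve','cap_nut','brass_mass','union'])
for d in cut_out(p,'sleeve')[:2]:
    ys,xs=np.where(d['mask']); print(d['p'],xs.mean(),ys.mean(),d['box'],ray(p,(xs.mean(),ys.mean()),.025,o))
print(o['tcp_pos'],o['q'],o['ee_rot'])
plan([.447,.323,.2])
E
```

```text
clock: 3.05
tcp_pos: [0.4485, 0.3612, 0.25]
ee_rot: [2.297, 2.143, -0.001]
contact_force: [-0.3, 0.4, -0.8]
width: 0.995
sleeve [(0.56, [305, 185, 338, 225]), (0.56, [364, 342, 423, 376])] [(0.71, [320.6, 196.0])]
cap_nut [(0.89, [321, 266, 349, 294])] [(0.98, [333.9, 272.1])]
brass_mass [(0.91, [391, 178, 423, 210])] [(0.68, [400.8, 194.3])]
union [(0.58, [407, 252, 428, 270])] [(0.6, [415.9, 253.0])]
0.56 321.4240170031881 202.9404888416578 [304.9, 185.4, 337.8, 225.1] [0.44834417 0.32821936 0.025     ]
0.56 393.03253968253966 353.8230158730159 [364.4, 342.2, 422.8, 376.4] [0.53159261 0.10383134 0.025     ]
[0.44846744 0.36115086 0.24999164] [ 5.44407293e-01  1.53562328e-01  1.44046935e+00 -4.17486942e-04
  1.54797178e+00  6.14068377e-01] [ 2.29720485e+00  2.14252544e+00 -7.65751043e-04]
dp [-39.9   3.   50.4] dr [   0.      0.   -179.92]
dp [-39.9   3.   50.4] dr [ 0.   -0.    0.08]
```

View pics/w1.png

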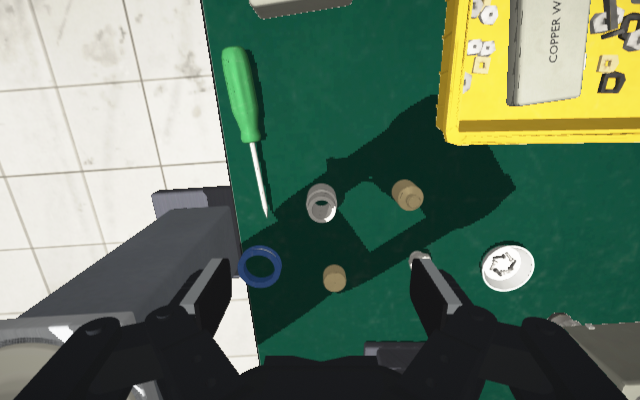

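```bash
cat >> h.py <<'E'
from scipy.optimize import least_squares
def fitcyl(p,box,o,r=.018,r2=.0165,h=.049,x0=(.447,.325),z0=0):
    a=np.linspace(0,2*np.pi,40)
    def f(v):
        P=np.vstack([np.c_[v[0]+r*np.cos(a),v[1]+r*np.sin(a),0*a+z0],np.c_[v[0]+r2*np.cos(a),v[1]+r2*np.sin(a),0*a+z0+h]])
        q=proj(p,P,o); return np.r_[q.min(0),q.max(0)]-np.array(box)
    s=least_squares(f,x0,diff_step=1e-4); return s.x,s.fun
E
python3 - <<'E'
from h import *
o,p=shoot('wrist','w1b')
d=cut_out(p,'sleeve')[0]; print(d['box'],fitcyl(p,d['box'],o))
for n in ('top','scene'):
    _,t=shoot(n,n+'1')
    for d in cut_out(t,'sleeve')[:2]: print(n,d['p'],d['box'],fitcyl(t,d['box'],None))
E
```

```text
[308.2, 183.2, 339.2, 226.7] (array([0.44890511, 0.32777929]), array([ 0.42012548,  1.24892099, -0.41999608, -1.19152998]))
top 0.55 [194.1, 222.4, 210.4, 240.0] (array([0.44919948, 0.31800658]), array([-0.84391027,  1.40716526,  0.87647287, -1.45489535]))
scene 0.46 [223.2, 161.2, 234.8, 180.6] (array([0.44217419, 0.32056777]), array([-0.83826008,  0.12704893,  0.85942571, -0.15695659]))
```

```bash
python3 -m inch '[{"dp":[-13,2,45],"dr":[0,0,0],"gripper":85},{"dp":[-25,2,90],"dr":[0,0,0],"gripper":85},{"dp":[-25,2,90],"dr":[0,0,0],"gripper":85},{"dp":[-25,2,90],"dr":[0,0,0],"gripper":85}]'
python3 - <<'E'
from h import *
o,p=shoot('wrist','w2')
for d in cut_out(p,'sleeve')[:2]:  print(d['p'],d['box'],fitcyl(p,d['box'],o))
nets(p,['sleeve'])
x,_=fitcyl(p,cut_out(p,'sleeve')[0]['box'],o)
a=np.linspace(0,6.28,30); im=p['frame'][:,:,::-1].copy()
for z,r in((0,.018),(.049,.0165)):
    q=proj(p,np.c_[x[0]+r*np.cos(a),x[1]+r*np.sin(a),0*a+z],o); cv2.polylines(im,[q.astype(int)],True,(0,0,255),1)
cv2.imwrite('pics/w2o.png',im)
plan([x[0],x[1],.035])
E
```

```text
clock: 4.35
tcp_pos: [0.4479, 0.3382, 0.1622]
ee_rot: [2.291, 2.149, 0.003]
contact_force: [0.5, 0.0, 0.8]
width: 0.993
0.84 [299.7, 182.4, 342.1, 238.0] (array([0.4487558 , 0.32771394]), array([ 0.56510486,  0.01627326, -0.56489365, -0.04009237]))
sleeve [(0.84, [300, 182, 342, 238])] [(0.74, [320.9, 198.5])]
dp [-10.3   1.7 126.4] dr [ 7.0000e-02  1.2000e-01 -1.7996e+02]
dp [-10.3   1.7 126.4] dr [ 0.08 -0.05  0.04]
```

View pics/w2o.png

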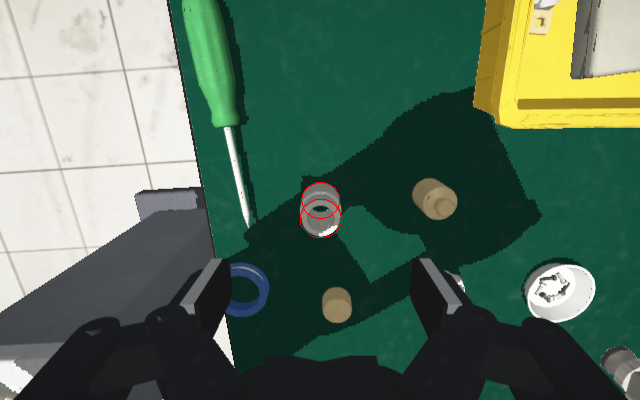

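```bash
python3 -m inch '[{"dp":[-8,1,42],"dr":[0,0,0],"gripper":85},{"dp":[-8,1,84],"dr":[0,0,0],"gripper":85},{"dp":[-8,1,124],"dr":[0,0,0],"gripper":85},{"dp":[-8,1,124],"dr":[0,0,0],"gripper":85}]'
python3 - <<'E'
from h import *
plan([.4488,.3277,.036])
E
```

```text
clock: 5.1
tcp_pos: [0.4466, 0.329, 0.0345]
ee_rot: [-2.291, -2.148, 0.007]
contact_force: [-0.3, 0.6, 0.1]
width: 0.992
dp [-1.1  2.3 -1.5] dr [  -0.21   -0.33 -179.97]
dp [-1.1  2.3 -1.5] dr [-0.21  0.14  0.03]
```

```bash
python3 -m inch '[{"dp":[-1,2,0],"dr":[0,0,0],"gripper":60},{"dp":[-1,2,0],"dr":[0,0,0],"gripper":40},{"dp":[-1,2,0],"dr":[0,0,0],"gripper":20},{"dp":[-1,2,0],"dr":[0,0,0],"gripper":20},{"dp":[-1,2,0],"dr":[0,0,0],"gripper":20},{"dp":[-1,2,0],"dr":[0,0,0],"gripper":20},{"dp":[-1,2,0],"dr":[0,0,0],"gripper":20}]'
python3 - <<'E'
from h import *
# vise viewing: center of vise approx (.529,.006); 
plan([.4488,.3277,.2]); plan([.529,.06,.25])
E
```

```text
clock: 5.98
tcp_pos: [0.4502, 0.3287, 0.0378]
ee_rot: [2.291, 2.149, 0.003]
contact_force: [-2.9, -1.8, 11.1]
width: 0.378
dp [  -0.9   -1.  -162.2] dr [ 8.0000e-02  1.5000e-01 -1.7997e+02]
dp [  -0.9   -1.  -162.2] dr [ 0.1  -0.05  0.03]
dp [-262.9   96.2 -212.3] dr [ 8.0000e-02  1.5000e-01 -1.7997e+02]
dp [-262.9   96.2 -212.3] dr [ 0.1  -0.05  0.03]
```

```bash
python3 -m inch '[{"dp":[-1,2,-40],"dr":[0,0,0],"gripper":20},{"dp":[-1,2,-100],"dr":[0,0,0],"gripper":20},{"dp":[-40,20,-160],"dr":[0,0,0],"gripper":20},{"dp":[-90,45,-210],"dr":[0,0,0],"gripper":20},{"dp":[-150,70,-212],"dr":[0,0,0],"gripper":20},{"dp":[-210,98,-212],"dr":[0,0,0],"gripper":20},{"dp":[-262,98,-212],"dr":[0,0,0],"gripper":20},{"dp":[-262,98,-212],"dr":[0,0,0],"gripper":20}]'
python3 -m inch '[{"dp":[0,0,0],"dr":[0,0,0],"gripper":20},{"dp":[0,0,0],"dr":[0,0,0],"gripper":20}]'
python3 - <<'E'
from h import *
o,p=shoot('wrist','w3'); nets(p,['sleeve','vise','jaw','v_jaw','crank_grip'])
print(o['tcp_pos'],o['ee_rot'])
E
```

```text
clock: 6.98
tcp_pos: [0.5307, 0.0574, 0.2488]
ee_rot: [2.295, 2.144, -0.0]
contact_force: [0.1, 1.0, -1.5]
width: 0.376
clock: 7.22
tcp_pos: [0.5305, 0.0618, 0.2485]
ee_rot: [-2.29, -2.15, -0.0]
contact_force: [-0.5, 0.0, -2.3]
width: 0.378
sleeve [(0.96, [284, 219, 358, 338])] [(0.65, [320.5, 249.4]), (0.21, [323.8, 216.9])]
vise [(0.8, [284, 139, 370, 347]), (0.47, [301, 220, 353, 243])] [(0.65, [327.8, 214.3])]
jaw [(0.64, [298, 221, 355, 245])] [(0.67, [329.2, 218.9])]
v_jaw [(0.72, [299, 168, 363, 182]), (0.72, [303, 330, 316, 342])] []
crank_grip [(0.65, [302, 334, 314, 350])] [(0.72, [306.2, 324.0])]
[0.53049446 0.06182483 0.24845223] [-2.29033009e+00 -2.15021680e+00 -3.55990784e-04]
```

View pics/w3.png

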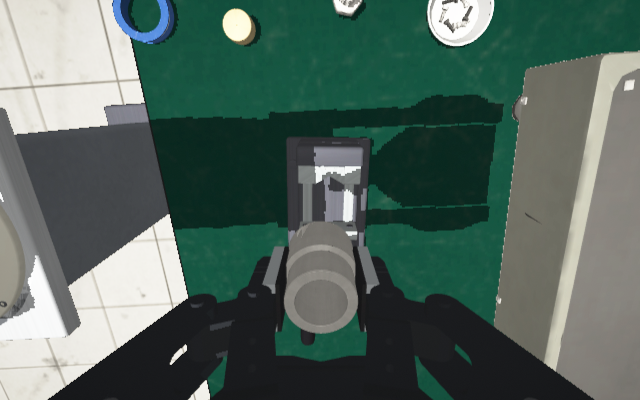

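```bash
python3 -m inch '[{"dp":[-50,0,-20],"dr":[0,0,0],"gripper":20},{"dp":[-100,0,-40],"dr":[0,0,0],"gripper":20},{"dp":[-120,0,-40],"dr":[0,0,0],"gripper":20},{"dp":[-120,0,-40],"dr":[0,0,0],"gripper":20},{"dp":[-120,0,-40],"dr":[0,0,0],"gripper":20}]'
python3 - <<'E'
from h import *
o,p=shoot('wrist','w4'); nets(p,['sleeve','vise','jaw','v_jaw','crank_grip'])
print(o['tcp_pos'],o['ee_rot']); import pickle; pickle.dump((o,p),open('w4.pkl','wb'))
cv2.imwrite('pics/w4z.png',cv2.resize(p['frame'][100:300,230:420,::-1],None,fx=3,fy=3,interpolation=2))
cv2.imwrite('pics/w4f.png',p['frame'][:,:,::-1])
E
```

```text
clock: 8.4
tcp_pos: [0.5229, -0.0586, 0.2881]
ee_rot: [-2.291, -2.149, 0.0]
contact_force: [-0.6, 0.2, -2.0]
width: 0.376
sleeve [(0.71, [284, 221, 358, 338]), (0.61, [287, 14, 370, 228])] []
vise [(0.92, [284, 14, 370, 224])] [(0.97, [324.4, 114.9])]
jaw [] [(0.57, [329.9, 106.1])]
v_jaw [] []
crank_grip [(0.68, [302, 203, 315, 230])] [(0.61, [309.9, 226.0])]
[ 0.52292381 -0.05857863  0.28810902] [-2.29114262e+00 -2.14883137e+00  1.46718042e-04]
```

View pics/w4z.png

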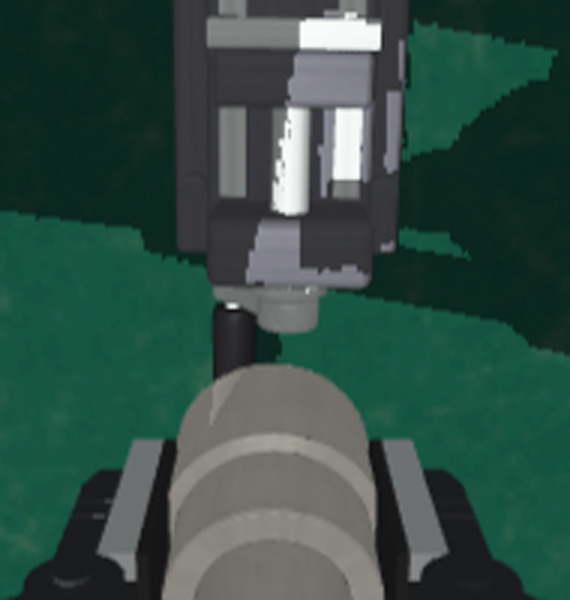

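View pics/w4f.png

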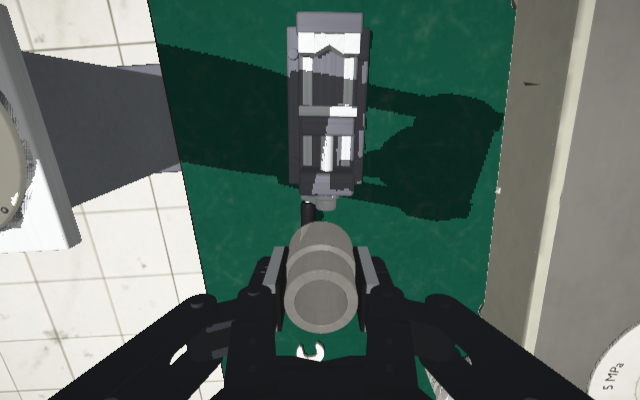

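Run:
```python
import cv2
a=cv2.imread('pics/w4f.png');cv2.imwrite('pics/w4y.png',cv2.resize(a[0:130,270:390],None,fx=4.6,fy=4.6,interpolation=1))
```

```text
(no output)
```

View pics/w4y.png

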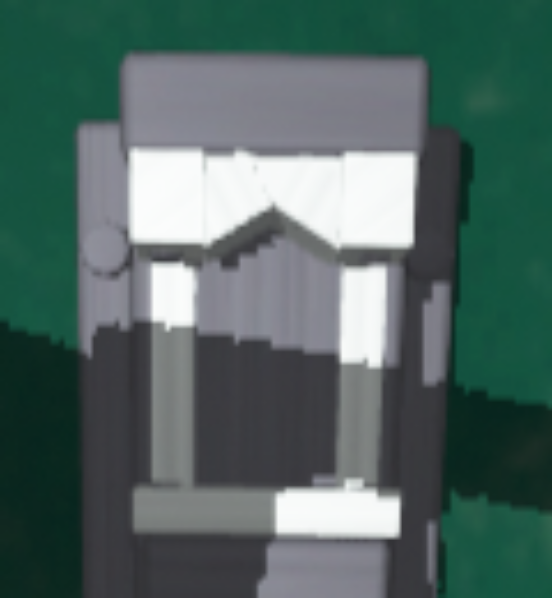

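Run:
```python
from h import *
import pickle; o,p=pickle.load(open('w4.pkl','rb'))
P={k:ray(p,(v[0]/4.6+270,v[1]/4.6),.078,o)[:2] for k,v in dict(VL=(133,244),VR=(413,246),NL=(207,246),NR=(338,248),A=(275,208),JL=(134,488),JR=(400,487)).items()}
for k,v in P.items(): print(k,v.round(4))
# vise: left in image = world -x = vise +y
V=dict(VL=(.058,.03),VR=(.058,-.03),NL=(.058,.014),NR=(.058,-.014),A=(.0661,0))
def f(v):
    c,s=np.cos(v[2]),np.sin(v[2]); M=np.array([[c,-s],[s,c]])
    r=[M@np.array(V[k])+v[:2]-P[k] for k in V]
    j=[(M.T@(P[k]-v[:2]))[1]-y for k,y in(('JL',.03),('JR',-.03))]
    return np.r_[np.ravel(r),j]
s=least_squares(f,(.53,0,1.5)); print(s.x,np.rad2deg(s.x[2]),(s.fun*1000).round(1))
v=s.x;c,sn=np.cos(v[2]),np.sin(v[2]); M=np.array([[c,-sn],[sn,c]])
print('jaw x',[(M.T@(P[k]-v[:2])).round(4) for k in('JL','JR')], 'tool off',(M.T@(o['tcp_pos'][:2]-v[:2])).round(4))
g=[d['pixel'] for d in tip_of(p,'crank_grip')]
for z in(.03,.04,.05): print('handle (px 308,212)',z,(M.T@(ray(p,(308,212),z,o)[:2]-v[:2])).round(4))
pickle.dump(v,open('v.pkl','wb'))
# sleeve position relative to tcp: box fit in the hand
b=[284,219,358,338]
for z0 in (o['tcp_pos'][2]-.034,o['tcp_pos'][2]-.038,o['tcp_pos'][2]-.042):
    x,r=fitcyl(p,b,o,r2=.0165,x0=o['tcp_pos'][:2],z0=z0); print(x-o['tcp_pos'][:2],r)
```

```text
VL [0.5111 0.0666]
VR [0.5698 0.0624]
NL [0.5266 0.0652]
NR [0.5541 0.063 ]
A [0.5413 0.0715]
JL [0.5072 0.0177]
JR [0.5657 0.0142]
[0.53580111 0.00628747 1.49142631] 85.45243293045661 [-0.6 -0.1  0.5 -0.7 -0.2  0.   0.3 -0.  -0.2  0.7 -0.6  0.8]
jaw x [array([0.0091, 0.0294]), array([ 0.0102, -0.0292])] tool off [-0.0657  0.0077]
handle (px 308,212) 0.03 [-0.1214  0.0219]
handle (px 308,212) 0.04 [-0.1179  0.0215]
handle (px 308,212) 0.05 [-0.1143  0.0212]
[0.00122687 0.0016657 ] [-4.92084902 -0.69681774  4.91187955  1.12669607]
[ 0.00107168 -0.00090131] [-3.40153974  1.16483079  3.39543276 -0.70241457]
[ 0.00091685 -0.00346154] [-1.98911441  2.91622793  1.98549334 -2.42124824]
```

```bash
cat >> h.py <<'E'
import pickle,os
if os.path.exists('v.pkl'):
    VP=pickle.load(open('v.pkl','rb')); YAW=np.rad2deg(VP[2])
    MV=np.array([[np.cos(VP[2]),-np.sin(VP[2])],[np.sin(VP[2]),np.cos(VP[2])]])
    def vw(x,y,z): return np.r_[MV@np.array([x,y])+VP[:2],z]
    def wv(P): return np.r_[MV.T@(np.array(P[:2])-VP[:2]),P[2]]
E
python3 - <<'E'
from h import *
print(vw(.038,0,.1)); plan(vw(.038,0,.15)); plan(vw(.038,0,.0885))
E
```

```text
[0.538814   0.04416784 0.1       ]
dp [104.    9.2 138.3] dr [-1.0000e-02 -0.0000e+00 -1.7912e+02]
dp [104.    9.2 138.3] dr [-0.    0.01  0.88]
dp [104.    9.2 199.8] dr [-1.0000e-02 -0.0000e+00 -1.7912e+02]
dp [104.    9.2 199.8] dr [-0.    0.01  0.88]
```

```bash
python3 -m inch '[{"dp":[35,3,30],"dr":[0,0,0.9],"gripper":20},{"dp":[75,6,70],"dr":[0,0,0.9],"gripper":20},{"dp":[104,9,115],"dr":[0,0,0.9],"gripper":20},{"dp":[104,9,138],"dr":[0,0,0.9],"gripper":20},{"dp":[104,9,138],"dr":[0,0,0.9],"gripper":20},{"dp":[104,9,138],"dr":[0,0,0.9],"gripper":20}]'
python3 - <<'E'
from h import *
o,p=shoot('wrist','w5'); print(wv(o['tcp_pos']))
plan(vw(.038,0,.0885))
cv2.imwrite('pics/w5z.png',cv2.resize(p['frame'][60:,200:440,::-1],None,fx=1.7,fy=1.7,interpolation=2))
E
```

```text
clock: 9.75
tcp_pos: [0.5391, 0.0438, 0.1516]
ee_rot: [2.308, 2.13, 0.001]
contact_force: [-0.1, -0.4, -1.0]
width: 0.375
[ 0.0376458  -0.00032137  0.15159346]
dp [ 0.4 -0.5 63.3] dr [ 1.0000e-02 -1.7000e-01  1.7994e+02]
dp [ 0.4 -0.5 63.3] dr [ 0.11  0.01 -0.06]
```

View pics/w5z.png

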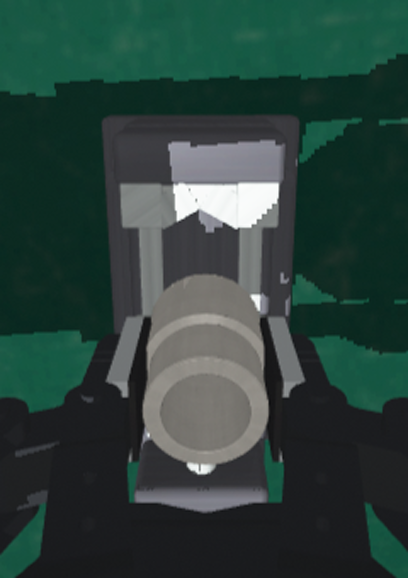

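Run:
```python
from h import *
o=get_obs(); a=cv2.imread('pics/w5.png')
p=read_camera('wrist')
q=proj(p,[vw(.058,.03,.078),vw(.058,-.03,.078),vw(.0661,0,.078),vw(.058,.014,.078),vw(.058,-.014,.078)],o); print(q.round(1))
z=cv2.resize(a[150:215,250:380],None,fx=6,fy=6,interpolation=1)
for u in q: cv2.circle(z,tuple(((u-[250,150])*6).astype(int)),4,(0,0,255),1)
cv2.imwrite('pics/w5y.png',z)
```

```text
[[271.8 195.9]
 [364.3 195.7]
 [318.  183.6]
 [296.5 195.8]
 [339.7 195.7]]
```

View pics/w5y.png

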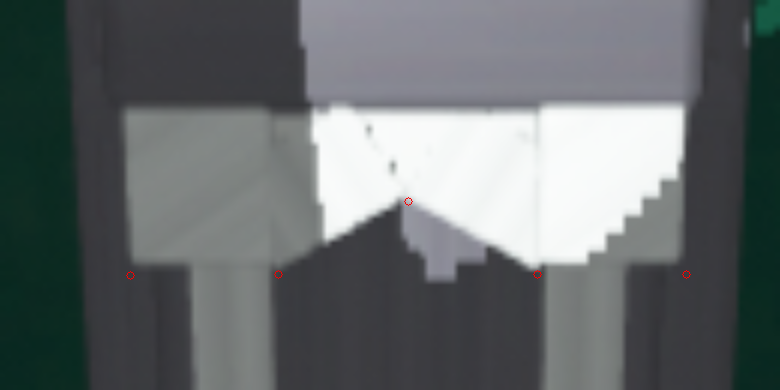

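```bash
python3 -m inch '[{"dp":[0,0,25],"dr":[0,0,0],"gripper":20},{"dp":[0,0,45],"dr":[0,0,0],"gripper":20},{"dp":[0,0,58],"dr":[0,0,0],"gripper":20},{"dp":[0,0,58],"dr":[0,0,0],"gripper":20},{"dp":[0,0,59],"dr":[0,0,0],"gripper":20}]'
python3 -m inch '[{"dp":[0,0,2],"dr":[0,0,0],"gripper":20},{"dp":[0,0,2],"dr":[0,0,0],"gripper":20}]'
```

```text
clock: 10.48
tcp_pos: [0.5391, 0.044, 0.0923]
ee_rot: [2.308, 2.13, 0.001]
contact_force: [0.3, -0.2, -1.5]
width: 0.374
clock: 10.72
tcp_pos: [0.5387, 0.0441, 0.0895]
ee_rot: [2.308, 2.131, 0.0]
contact_force: [0.1, 0.2, -1.4]
width: 0.376
```

```bash
python3 -m inch '[{"dp":[0,0,1],"dr":[0,0,0],"gripper":20},{"dp":[0,0,1],"dr":[0,0,0],"gripper":20}]'
python3 -m inch '[{"dp":[0,0,1],"dr":[0,0,0],"gripper":20},{"dp":[0,0,1],"dr":[0,0,0],"gripper":20}]'
```

```text
clock: 10.98
tcp_pos: [0.5386, 0.0441, 0.0883]
ee_rot: [-2.308, -2.131, 0.0]
contact_force: [-0.2, -0.2, -0.8]
width: 0.376
clock: 11.22
tcp_pos: [0.5387, 0.0441, 0.0878]
ee_rot: [2.308, 2.131, 0.0]
contact_force: [-2.8, -0.4, 6.4]
width: 0.378
```

```bash
python3 -m inch '[{"dp":[0,0,0],"dr":[0,0,0],"gripper":40},{"dp":[0,0,0],"dr":[0,0,0],"gripper":60},{"dp":[0,0,0],"dr":[0,0,0],"gripper":70},{"dp":[0,0,0],"dr":[0,0,0],"gripper":70},{"dp":[0,0,-20],"dr":[0,0,0],"gripper":70},{"dp":[0,0,-60],"dr":[0,0,0],"gripper":70},{"dp":[0,0,-110],"dr":[0,0,0],"gripper":70},{"dp":[-40,0,-160],"dr":[0,0,0],"gripper":70}]'
python3 - <<'E'
from h import *
plan(vw(-.1,.01,.26))
E
```

```text
clock: 12.22
tcp_pos: [0.5353, 0.0062, 0.2477]
ee_rot: [-2.305, -2.134, -0.001]
contact_force: [0.7, 0.2, 0.4]
width: 0.821
dp [-99.9  -9.8 -12.3] dr [ 3.0000e-02  1.0000e-02 -1.7987e+02]
dp [-99.9  -9.8 -12.3] dr [ 0.01 -0.02  0.13]
```

```bash
python3 -m inch '[{"dp":[-50,-5,-6],"dr":[0,0,0],"gripper":50},{"dp":[-100,-10,-12],"dr":[0,0,0],"gripper":50},{"dp":[-100,-10,-12],"dr":[0,0,0],"gripper":50},{"dp":[-100,-10,-12],"dr":[0,0,0],"gripper":50}]'
python3 - <<'E'
from h import *
o,p=shoot('wrist','w6'); nets(p,['sleeve','crank_grip','crank'])
print(wv(o['tcp_pos']))
pickle.dump((o,p),open('w6.pkl','wb'))
for z in(.02,.03,.04,.05):
  for d in tip_of(p,'crank_grip')[:1]: print(z,wv(ray(p,d['pixel'],z,o)).round(4))
cv2.imwrite('pics/w6z.png',cv2.resize(p['frame'][20:320,230:420,::-1],None,fx=2,fy=2,interpolation=2))
E
```

```text
clock: 12.72
tcp_pos: [0.5175, -0.0935, 0.258]
ee_rot: [-2.309, -2.13, -0.0]
contact_force: [0.1, 0.0, 0.3]
width: 0.588
sleeve [(0.94, [310, 5, 352, 62])] [(0.63, [330.2, 37.2])]
crank_grip [(0.61, [301, 184, 318, 231])] [(0.72, [307.9, 209.1])]Traceback (most recent call last):
  File "<stdin>", line 2, in <module>
  File "h.py", line 18, in nets
    print(k,[(round(float(d['p']),2),[round(float(v)) for v in d['box']]) for d in cut_out(p,k)][:3],[(round(float(d['p']),2),[round(float(v),1) for v in d['pixel']]) for d in tip_of(p,k)][:3])
                                                                                                                                                                                ~~~~~~^^^^^
ValueError: it knows: brass_mass, cap_nut, crank_grip, jaw, plug, sleeve, union, v_jaw, vise
```

Run:
```python
from h import *
o,p=shoot('wrist','w7'); pickle.dump((o,p),open('w6.pkl','wb'))
d=cut_out(p,'crank_grip')[0]; t=tip_of(p,'crank_grip')[0]['pixel']; print(d['box'],t)
im=p['frame'][:,:,::-1].copy()
for a in range(180,271,10):
    r=np.deg2rad(a); y,z=-.038*np.sin(r),.068+.038*np.cos(r)
    q=proj(p,[vw(-.109,y,z),vw(-.138,y,z),vw(-.167,y,z)],o); print(a,round(y,4),round(z,4),q.round(1).tolist())
cv2.imwrite('pics/w7z.png',cv2.resize(p['frame'][0:300,230:420,::-1],None,fx=2,fy=2,interpolation=2))
cv2.imwrite('pics/w7y.png',cv2.resize(p['frame'][140:250,270:370,::-1],None,fx=5,fy=5,interpolation=1))
```

```text
[302.1, 182.8, 317.3, 234.5] [310.1, 210.7]
180 -0.0 0.03 [[328.4, 182.2], [328.2, 206.1], [328.1, 229.0]]
190 0.0066 0.0306 [[322.7, 182.3], [322.6, 206.3], [322.6, 229.1]]
200 0.013 0.0323 [[317.1, 182.7], [317.2, 206.7], [317.3, 229.7]]
210 0.019 0.0351 [[311.8, 183.3], [312.0, 207.5], [312.2, 230.6]]
220 0.0244 0.0389 [[306.9, 184.1], [307.2, 208.5], [307.5, 231.8]]
230 0.0291 0.0436 [[302.5, 185.1], [302.9, 209.9], [303.3, 233.4]]
240 0.0329 0.049 [[298.7, 186.4], [299.3, 211.4], [299.8, 235.3]]
250 0.0357 0.055 [[295.8, 187.8], [296.4, 213.2], [297.0, 237.5]]
260 0.0374 0.0614 [[293.7, 189.3], [294.4, 215.2], [295.0, 239.8]]
270 0.038 0.068 [[292.6, 191.0], [293.3, 217.4], [294.0, 242.3]]
```

View pics/w7z.png

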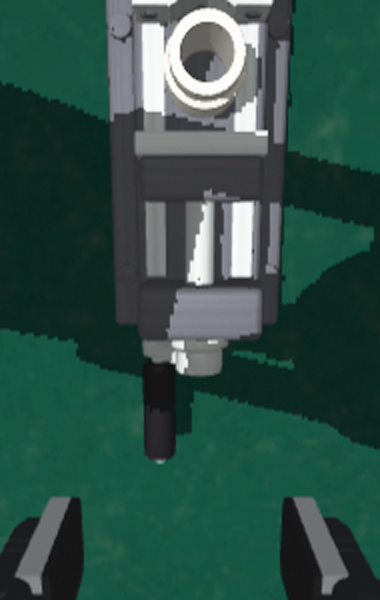

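View pics/w7y.png

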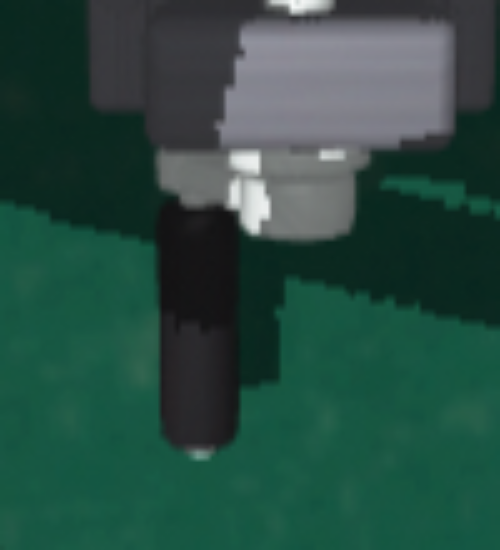

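Run:
```python
from h import *
plan(vw(-.150,.0215,.12)); plan(vw(-.150,.0215,.0425))
```

```text
dp [-49.2 -11.2 138.1] dr [-1.0e-02 -1.0e-02 -1.8e+02]
dp [-49.2 -11.2 138.1] dr [-0.01  0.01  0.  ]
dp [-49.2 -11.2 215.6] dr [-1.0e-02 -1.0e-02 -1.8e+02]
dp [-49.2 -11.2 215.6] dr [-0.01  0.01  0.  ]
```

```bash
python3 -m inch '[{"dp":[-30,-6,30],"dr":[0,0,0],"gripper":50},{"dp":[-49,-11,80],"dr":[0,0,0],"gripper":50},{"dp":[-49,-11,130],"dr":[0,0,0],"gripper":50},{"dp":[-49,-11,138],"dr":[0,0,0],"gripper":50},{"dp":[-49,-11,138],"dr":[0,0,0],"gripper":50}]'
python3 - <<'E'
from h import *
o,p=shoot('wrist','w8'); print(wv(o['tcp_pos'])); plan(vw(-.150,.0215,.0425))
cv2.imwrite('pics/w8z.png',p['frame'][:,:,::-1])
E
```

```text
clock: 13.8
tcp_pos: [0.5032, -0.1416, 0.1213]
ee_rot: [2.308, 2.131, 0.0]
contact_force: [-0.6, -0.1, -0.2]
width: 0.587
[-0.15004936  0.02079761  0.12127413]
dp [ 0.2 -1.2 79.5] dr [ 7.0e-02 -1.7e-01  1.8e+02]
dp [ 0.2 -1.2 79.5] dr [ 0.11  0.05 -0.  ]
```

View pics/w8z.png

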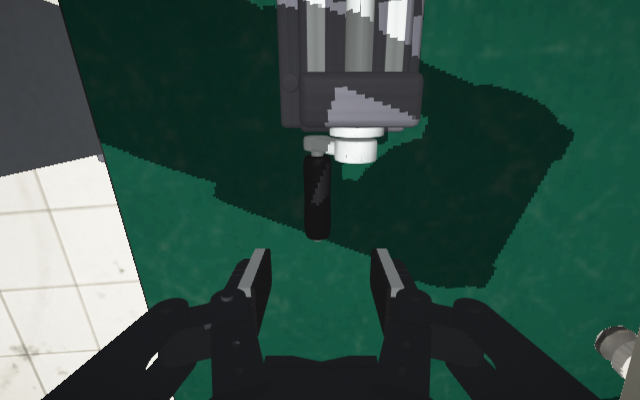

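```bash
python3 -m inch '[{"dp":[0,-1,30],"dr":[0,0,0],"gripper":50},{"dp":[0,-1,60],"dr":[0,0,0],"gripper":50},{"dp":[0,-1,78],"dr":[0,0,0],"gripper":50},{"dp":[0,-1,78],"dr":[0,0,0],"gripper":50},{"dp":[0,-1,78],"dr":[0,0,0],"gripper":50}]'
python3 - <<'E'
from h import *
o,p=shoot('wrist','w9'); print(wv(o['tcp_pos']))
cv2.imwrite('pics/w9z.png',p['frame'][:,:,::-1])
E
```

```text
clock: 14.48
tcp_pos: [0.5027, -0.1419, 0.044]
ee_rot: [2.306, 2.13, 0.001]
contact_force: [0.2, 0.1, -0.0]
width: 0.584
[-0.15033776  0.02128408  0.04396676]
```

View pics/w9z.png

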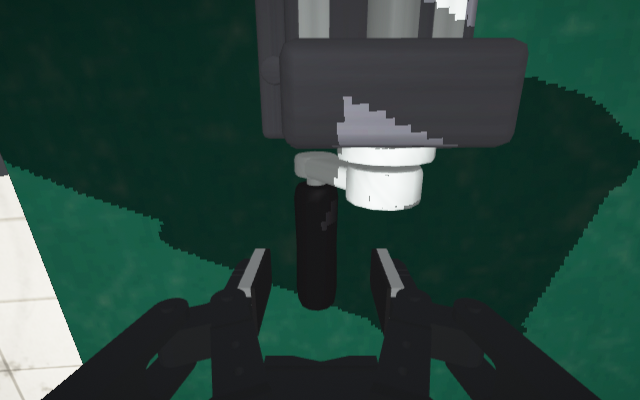

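```bash
python3 -m inch '[{"dp":[4,0,0],"dr":[0,0,0],"gripper":40},{"dp":[4,0,0],"dr":[0,0,0],"gripper":20},{"dp":[4,0,0],"dr":[0,0,0],"gripper":5},{"dp":[4,0,0],"dr":[0,0,0],"gripper":5},{"dp":[4,0,0],"dr":[0,0,0],"gripper":5},{"dp":[4,0,0],"dr":[0,0,0],"gripper":5}]'
python3 - <<'E'
from h import *
o=get_obs(); w=wv(o['tcp_pos']);print(w, np.rad2deg(np.arctan2(-w[1],-(.068-w[2]+.006)))%360)
a0=np.deg2rad(214.5)
for i in range(1,25):
    a=a0+np.deg2rad(22.5*i); 
    j=(i-1)//8*8; s=a0+np.deg2rad(22.5*j)
    print(i,round(np.rad2deg(a),1),(38*(np.sin(a)-np.sin(s))).round(1),(-38*(np.cos(a)-np.cos(s))).round(1))
E
```

```text
clock: 15.28
tcp_pos: [0.5021, -0.1375, 0.0422]
ee_rot: [2.308, 2.131, 0.0]
contact_force: [0.2, 5.0, 5.4]
width: 0.193
[-0.14601493  0.0221904   0.04223496] 214.93734784786483
1 237.0 -10.3 -10.6
2 259.5 -15.8 -24.4
3 282.0 -15.6 -39.2
4 304.5 -9.8 -52.8
5 327.0 0.8 -63.2
6 349.5 14.6 -68.7
7 372.0 29.4 -68.5
8 394.5 43.0 -62.6
9 417.0 10.3 10.6
10 439.5 15.8 24.4
11 462.0 15.6 39.2
12 484.5 9.8 52.8
13 507.0 -0.8 63.2
14 529.5 -14.6 68.7
15 552.0 -29.4 68.5
16 574.5 -43.0 62.6
17 597.0 -10.3 -10.6
18 619.5 -15.8 -24.4
19 642.0 -15.6 -39.2
20 664.5 -9.8 -52.8
21 687.0 0.8 -63.2
22 709.5 14.6 -68.7
23 732.0 29.4 -68.5
24 754.5 43.0 -62.6
```

```bash
python3 -m inch '[{"dp":[0,-10.3,-10.6],"dr":[0,0,0],"gripper":5},{"dp":[0,-15.8,-24.4],"dr":[0,0,0],"gripper":5},{"dp":[0,-15.6,-39.2],"dr":[0,0,0],"gripper":5},{"dp":[0,-9.8,-52.8],"dr":[0,0,0],"gripper":5}]'
python3 - <<'E'
from h import *
o=get_obs(); w=wv(o['tcp_pos']);print(w, 'F',MV.T@o['contact_force'][:2],'T',o['ft_torque'])
E
```

```text
clock: 15.78
tcp_pos: [0.4916, -0.1367, 0.0958]
ee_rot: [-2.307, -2.13, 0.002]
contact_force: [-1.5, 4.0, -5.6]
width: 0.187
[-0.14601629  0.03273292  0.09578782] F [3.8256996  1.81589323] T [ 0.49487737  0.13341588 -0.06108997]
```

```bash
python3 -m inch '[{"dp":[0,10.6,-10.4],"dr":[0,0,0],"gripper":5},{"dp":[0,24.4,-15.9],"dr":[0,0,0],"gripper":5},{"dp":[0,39.2,-15.7],"dr":[0,0,0],"gripper":5},{"dp":[0,52.8,-9.8],"dr":[0,0,0],"gripper":5},{"dp":[0,63.1,0.8],"dr":[0,0,0],"gripper":5},{"dp":[0,68.6,14.6],"dr":[0,0,0],"gripper":5},{"dp":[0,68.4,29.4],"dr":[0,0,0],"gripper":5},{"dp":[0,62.6,43],"dr":[0,0,0],"gripper":5}]'
cat > st.py <<'E'
from h import *
o=get_obs(); w=wv(o['tcp_pos']);y=w[1];z=w[2]-.0735
print(w.round(4),'ang',np.rad2deg(np.arctan2(-y,z))%360,'r',np.hypot(y,z), 'F',(MV.T@o['contact_force'][:2]).round(1),o['contact_force'][2].round(1))
E
python3 st.py
```

```text
clock: 16.77
tcp_pos: [0.5547, -0.1416, 0.0522]
ee_rot: [-2.307, -2.131, 0.001]
contact_force: [-11.8, 6.6, 13.1]
width: 0.189
[-0.1459 -0.0306  0.0522] ang 124.86723109986963 r 0.037243341247955856 F [ 5.6 12.3] 13.1
```

```bash
python3 -m inch '[{"dp":[0,-11.4,9.9],"dr":[0,0,0],"gripper":5},{"dp":[0,-25.2,15.4],"dr":[0,0,0],"gripper":5},{"dp":[0,-40,15.2],"dr":[0,0,0],"gripper":5},{"dp":[0,-53.6,9.3],"dr":[0,0,0],"gripper":5},{"dp":[0,-63.9,-1.3],"dr":[0,0,0],"gripper":5},{"dp":[0,-69.4,-15.1],"dr":[0,0,0],"gripper":5},{"dp":[0,-69.2,-29.9],"dr":[0,0,0],"gripper":5},{"dp":[0,-63.4,-43.5],"dr":[0,0,0],"gripper":5}]'
python3 st.py
```

```text
clock: 17.77
tcp_pos: [0.4916, -0.1367, 0.0967]
ee_rot: [2.308, 2.131, 0.0]
contact_force: [8.1, 4.4, -11.5]
width: 0.184
[-0.146   0.0328  0.0967] ang 305.3380245248859 r 0.040159748609911394 F [ 5.1 -7.8] -11.5
```

```bash
python3 -m inch '[{"dp":[0,10.8,-10],"dr":[0,0,0],"gripper":5},{"dp":[0,24.4,-15.2],"dr":[0,0,0],"gripper":5},{"dp":[0,39,-15],"dr":[0,0,0],"gripper":5},{"dp":[0,52.4,-9.2],"dr":[0,0,0],"gripper":5}]'
python3 st.py
python3 - <<'E'
from h import *
o,p=shoot('wrist','w10')
E
```

```text
clock: 18.27
tcp_pos: [0.5445, -0.1408, 0.1057]
ee_rot: [2.308, 2.131, 0.0]
contact_force: [-6.6, 6.3, -2.8]
width: 0.19
[-0.146  -0.0203  0.1057] ang 32.234541366296135 r 0.038112609395149814 F [5.8 7.1] -2.8
```

View pics/w10.png

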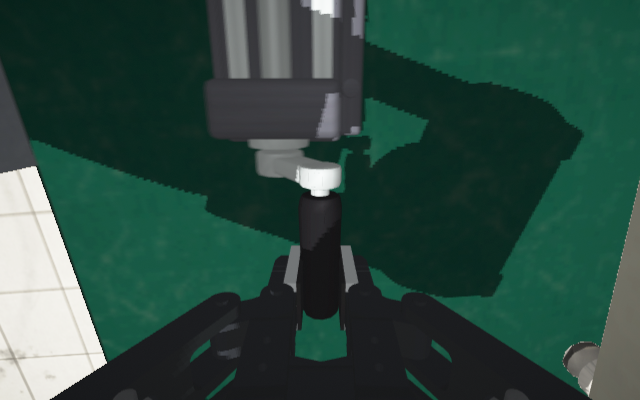

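```bash
python3 -m inch '[{"dp":[0,10.3,10.6],"dr":[0,0,0],"gripper":5},{"dp":[0,15.8,24.4],"dr":[0,0,0],"gripper":5},{"dp":[0,15.6,39.2],"dr":[0,0,0],"gripper":5},{"dp":[0,9.8,52.8],"dr":[0,0,0],"gripper":5}]'
python3 st.py
```

```text
clock: 18.82
tcp_pos: [0.5543, -0.1416, 0.0524]
ee_rot: [2.308, 2.131, 0.001]
contact_force: [-6.2, 7.3, 7.9]
width: 0.189
[-0.146  -0.0302  0.0524] ang 124.97586501196476 r 0.036820479869566415 F [6.8 6.7] 7.9
```

```bash
python3 -m inch '[{"dp":[0,-10.6,10.4],"dr":[0,0,0],"gripper":5},{"dp":[0,-24.4,15.9],"dr":[0,0,0],"gripper":5}]'
python3 st.py
```

```text
clock: 19.08
tcp_pos: [0.5298, -0.1397, 0.0366]
ee_rot: [2.308, 2.13, 0.001]
contact_force: [3.4, 7.7, 8.8]
width: 0.186
[-0.146  -0.0056  0.0366] ang 171.3437526852067 r 0.037367633103034543 F [ 7.9 -2.8] 8.8
```

```bash
python3 -m inch '[{"dp":[0,-14.8,-0.2],"dr":[0,0,0],"gripper":5},{"dp":[0,-28.4,-6.1],"dr":[0,0,0],"gripper":5}]'
python3 st.py
```

```text
clock: 19.32
tcp_pos: [0.5014, -0.1375, 0.0427]
ee_rot: [2.308, 2.13, 0.001]
contact_force: [11.3, 5.7, -0.5]
width: 0.185
[-0.1461  0.0229  0.0427] ang 216.68312859671713 r 0.03835213343199023 F [  6.6 -10.8] -0.5
```

```bash
python3 -m inch '[{"dp":[0,-5.6,-5],"dr":[0,0,0],"gripper":5},{"dp":[0,-5.6,-5],"dr":[0,0,0],"gripper":5}]'
python3 st.py
```

```text
clock: 19.58
tcp_pos: [0.4956, -0.137, 0.048]
ee_rot: [2.308, 2.131, 0.001]
contact_force: [2.2, 5.8, -3.6]
width: 0.187
[-0.1461  0.0287  0.048 ] ang 228.37930284852692 r 0.03841056917471204 F [ 5.9 -1.7] -3.6
```

```bash
python3 -m inch '[{"dp":[0,-8.1,-12.4],"dr":[0,0,0],"gripper":5}]'
python3 st.py
python3 -m inch '[{"dp":[0,-2.8,-14.6],"dr":[0,0,0],"gripper":5}]'
python3 st.py
```

```text
clock: 19.7
tcp_pos: [0.4877, -0.1364, 0.0595]
ee_rot: [-2.308, -2.131, -0.0]
contact_force: [13.2, 3.6, -11.6]
width: 0.188
[-0.146   0.0367  0.0595] ang 249.07354285062684 r 0.03926125396665481 F [  4.6 -12.9] -11.6
clock: 19.82
tcp_pos: [0.4844, -0.1361, 0.0742]
ee_rot: [-2.308, -2.131, 0.0]
contact_force: [13.2, 2.4, -20.0]
width: 0.186
[-0.146   0.0399  0.0742] ang 271.01573052369747 r 0.039941951337634674 F [  3.5 -13. ] -20.0
```

```bash
python3 -m inch '[{"dp":[0,0.6,-1],"dr":[0,0,0],"gripper":5},{"dp":[0,0.6,-1],"dr":[0,0,0],"gripper":5},{"dp":[0,0.6,-1],"dr":[0,0,0],"gripper":5}]'
python3 st.py
python3 - <<'E'
from h import *
for n in('wrist','scene','top'): o,p=shoot(n,n+'11'); nets(p,['sleeve','jaw'])
a=cv2.imread('pics/scene11.png');cv2.imwrite('pics/s11.png',cv2.resize(a[150:250,270:390],None,fx=5,fy=5,interpolation=2))
a=cv2.imread('pics/top11.png');cv2.imwrite('pics/t11.png',cv2.resize(a[160:230,270:410],None,fx=5,fy=5,interpolation=2))
E
```

```text
clock: 20.2
tcp_pos: [0.4849, -0.1362, 0.0748]
ee_rot: [-2.308, -2.131, 0.0]
contact_force: [2.6, 4.1, -11.4]
width: 0.182
[-0.1461  0.0394  0.0748] ang 271.867209834485 r 0.039424299732532225 F [ 4.3 -2.2] -11.4
sleeve [] []
jaw [] []
sleeve [(0.55, [307, 168, 318, 183])] [(0.66, [393.9, 294.1]), (0.55, [314.2, 179.8])]
jaw [(0.7, [302, 175, 330, 196])] [(0.56, [315.4, 185.8])]
sleeve [(0.68, [295, 182, 309, 201])] [(0.54, [306.1, 188.8])]
jaw [(0.55, [310, 182, 325, 207])] [(0.49, [313.2, 194.1]), (0.44, [202.8, 195.2])]
```

View pics/s11.png

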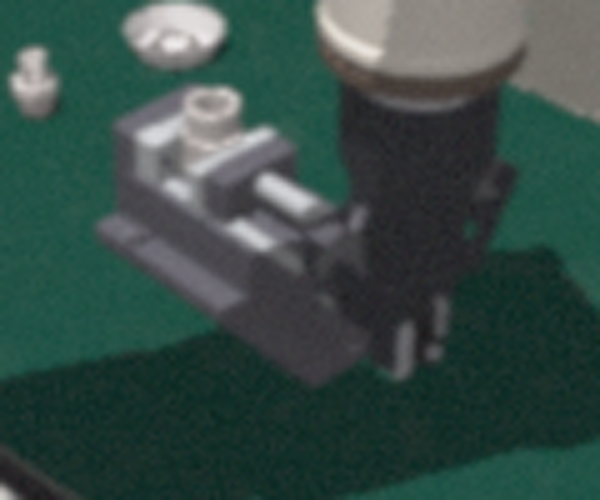

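View pics/t11.png

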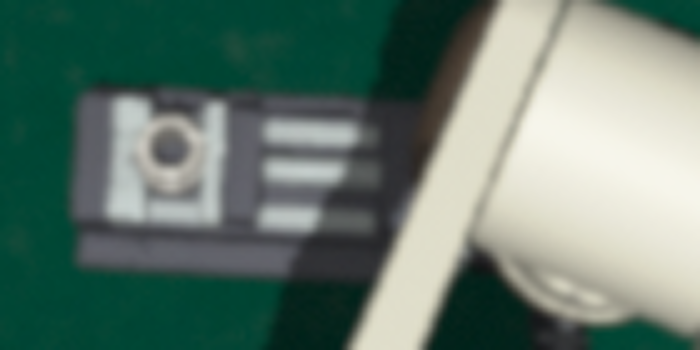

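```bash
python3 -m inch '[{"dp":[0,0.9,-8],"dr":[0,0,0],"gripper":5},{"dp":[0,0.9,-8],"dr":[0,0,0],"gripper":5},{"dp":[0,0.9,-8],"dr":[0,0,0],"gripper":5}]'
python3 st.py
```

```text
clock: 21.32
tcp_pos: [0.4858, -0.1363, 0.0832]
ee_rot: [-2.308, -2.131, 0.0]
contact_force: [2.3, 4.7, -14.3]
width: 0.183
[-0.1461  0.0385  0.0832] ang 284.12378006151687 r 0.03973989472724706 F [ 4.9 -1.9] -14.3
```

```bash
python3 -m inch '[{"dp":[0,0,0],"dr":[0,0,0],"gripper":30},{"dp":[0,0,0],"dr":[0,0,0],"gripper":50},{"dp":[0,0,0],"dr":[0,0,0],"gripper":50},{"dp":[0,0,0],"dr":[0,0,0],"gripper":50},{"dp":[0,0,-30],"dr":[0,0,0],"gripper":50},{"dp":[0,0,-80],"dr":[0,0,0],"gripper":50},{"dp":[0,0,-140],"dr":[0,0,0],"gripper":50},{"dp":[30,0,-185],"dr":[0,0,0],"gripper":50}]'
python3 -m inch '[{"dp":[20,12,0],"dr":[0,0,0],"gripper":50},{"dp":[20,12,0],"dr":[0,0,0],"gripper":50},{"dp":[20,12,0],"dr":[0,0,0],"gripper":50}]'
python3 - <<'E'
from h import *
o,p=shoot('wrist','w12'); nets(p,['sleeve','jaw','crank_grip'])
print(wv(o['tcp_pos']))
d=cut_out(p,'sleeve')[0]; x,r=fitcyl(p,d['box'],o,x0=vw(.045,0,0)[:2],z0=.05); print('sleeve vise',wv(np.r_[x,.05]),r)
q=proj(p,[vw(.027,.03,.078),vw(.027,-.03,.078),vw(.0661,0,.078),vw(.045,0,.099),vw(.045,0,.05)],o)
im=cv2.resize(p['frame'][0:300,230:420,::-1],None,fx=2,fy=2,interpolation=2)
for u in q: cv2.circle(im,tuple(((u-[230,0])*2).astype(int)),3,(0,0,255),1)
cv2.imwrite('pics/w12z.png',im)
E
```

```text
clock: 22.32
tcp_pos: [0.4882, -0.1071, 0.2706]
ee_rot: [2.309, 2.127, 0.001]
contact_force: [1.4, -0.3, -1.0]
width: 0.586
clock: 22.7
tcp_pos: [0.5015, -0.0877, 0.2675]
ee_rot: [-2.308, -2.131, 0.001]
contact_force: [0.9, -0.9, 0.3]
width: 0.588
sleeve [(0.67, [333, 0, 375, 52])] [(0.62, [348.2, 32.4])]
jaw [(0.92, [315, 46, 379, 85])] [(0.87, [345.7, 50.6])]
crank_grip [(0.7, [322, 185, 337, 230])] [(0.87, [330.3, 209.6]), (0.35, [267.6, 328.9])]
[-0.09636908  0.0267523   0.26754966]
sleeve vise [ 0.04548415 -0.00318783  0.05      ] [-1.45479924 -1.8074235   1.22748292  2.3882259 ]
```

View pics/w12z.png

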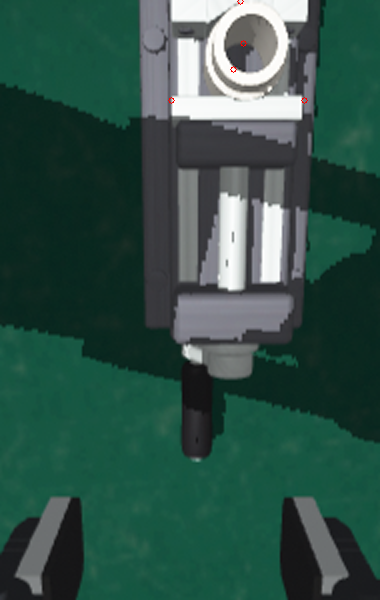

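Run:
```python
from h import *
plan(vw(.07,0,.24))
```

```text
dp [166.3  26.4  27.9] dr [1.0000e-02 1.0000e-02 1.7995e+02]
dp [166.3  26.4  27.9] dr [-0.01  0.01 -0.05]
```

```bash
python3 -m inch '[{"dp":[50,9,0],"dr":[0,0,0],"gripper":50},{"dp":[100,18,10],"dr":[0,0,0],"gripper":50},{"dp":[150,26,20],"dr":[0,0,0],"gripper":50},{"dp":[166,26,28],"dr":[0,0,0],"gripper":50},{"dp":[166,26,28],"dr":[0,0,0],"gripper":50},{"dp":[166,26,28],"dr":[0,0,0],"gripper":50}]'
python3 - <<'E'
from h import *
o,p=shoot('wrist','w13'); nets(p,['sleeve','jaw','crank_grip'])
print(wv(o['tcp_pos']))
d=cut_out(p,'sleeve')[0]; x,r=fitcyl(p,d['box'],o,x0=vw(.045,0,0)[:2],z0=.05); print('sleeve vise',wv(np.r_[x,.05]),r)
q=proj(p,[vw(.027,.03,.078),vw(.027,-.03,.078),vw(.0661,0,.078),vw(.058,.03,.078),vw(.058,-.03,.078)],o)
a=np.linspace(0,6.28,40)
rings=[proj(p,[vw(.045+r*np.cos(t),r*np.sin(t),z) for t in a],o) for r,z in((.0165,.099),(.018,.05))]
O=q.mean(0)-[80,60]
im=cv2.resize(p['frame'][int(O[1]):int(O[1])+120,int(O[0]):int(O[0])+160,::-1],None,fx=5,fy=5,interpolation=1)
O=O.astype(int)
for u in q: cv2.circle(im,tuple(((u-O)*5).astype(int)),4,(0,0,255),1)
for g in rings: cv2.polylines(im,[((g-O)*5).astype(int)],True,(0,0,255),1)
cv2.imwrite('pics/w13z.png',im)
E
```

```text
clock: 23.85
tcp_pos: [0.5409, 0.075, 0.2403]
ee_rot: [2.309, 2.13, -0.0]
contact_force: [-0.0, -0.4, 0.9]
width: 0.586
sleeve [(0.86, [306, 192, 340, 240]), (0.52, [320, 0, 348, 31]), (0.31, [289, 221, 349, 256])] [(0.75, [323.5, 202.4])]
jaw [(0.74, [290, 218, 349, 256])] [(0.58, [321.6, 216.3])]
crank_grip [(0.68, [301, 330, 315, 361])] [(0.85, [308.8, 336.1])]
[0.06890105 0.00031859 0.24034966]
sleeve vise [ 0.04262537 -0.00322416  0.05      ] [-1.44804519 -1.3596311   1.44645743  1.32767785]
```

View pics/w13z.png

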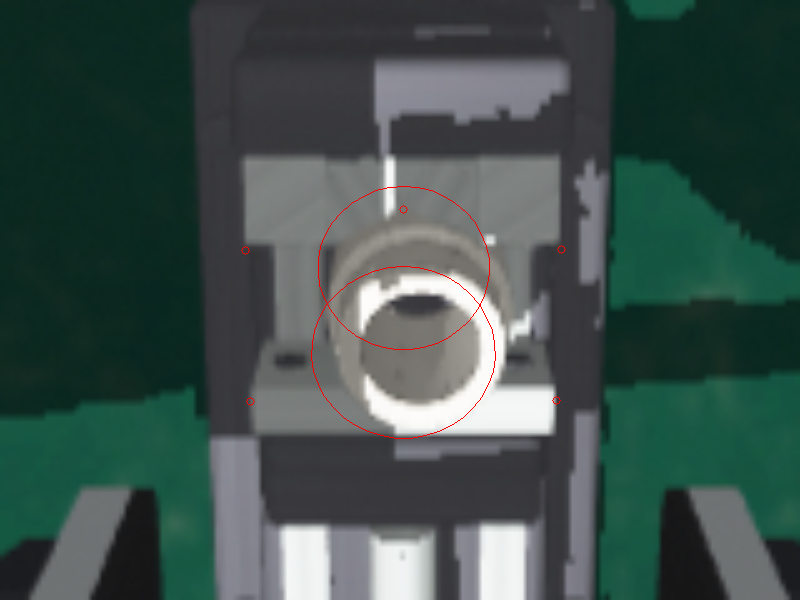

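Run:
```python
from h import *
o,p=pickle.load(open('w6.pkl','rb'))
for k,c in dict(V1=(.058,.03),V2=(.058,-.03),J1=(.0095,.03),J2=(.0095,-.03)).items(): print(k,proj(p,vw(*c,.078),o).round(1))
for y in(0,-.003): print(proj(p,vw(.037,y,.099),o).round(1))
im=p['frame'][:,:,::-1]; cv2.imwrite('pics/w6y.png',cv2.resize(im[0:100,270:390],None,fx=6,fy=6,interpolation=1))
# compare w13 ring now
o,p=shoot('wrist','w14'); im=p['frame'][:,:,::-1]; cv2.imwrite('pics/w14y.png',cv2.resize(im[170:270,260:380],None,fx=6,fy=6,interpolation=1))
```

```text
V1 [[295.8   2.6]]
V2 [[367.2   2.7]]
J1 [[297.1  65.3]]
J2 [[364.7  65.3]]
[[332.1  24.7]]
[[335.9  24.7]]
```

View pics/w6y.png

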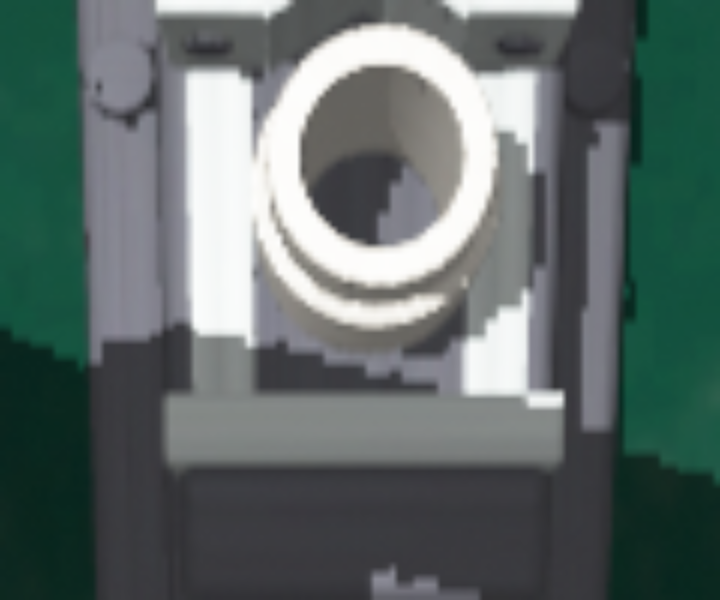

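View pics/w14y.png

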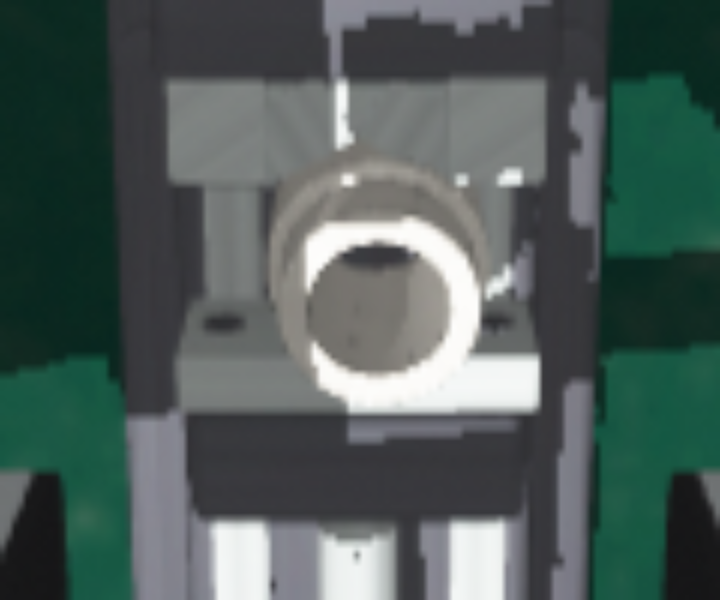

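Run:
```python
from h import *
o,p=pickle.load(open('w6.pkl','rb'))
# w12 pose: same intrinsics/mount
o=dict(o); o['tcp_pos']=np.array([.5015,-.0877,.2675]); o['ee_rot']=np.array([-2.308,-2.131,.001])
for a in range(200,300,10):
    r=np.deg2rad(a); y,z=-.038*np.sin(r),.068+.038*np.cos(r)
    print(a,proj(p,[vw(-.109,y,z),vw(-.138,y,z),vw(-.167,y,z)],o).round(1).tolist())
a=cv2.imread('pics/w12.png');cv2.imwrite('pics/w12y.png',cv2.resize(a[150:250,290:380],None,fx=6,fy=6,interpolation=1))
```

```text
200 [[331.4, 183.9], [331.1, 207.3], [330.9, 229.6]]
210 [[326.3, 184.5], [326.2, 208.1], [326.1, 230.5]]
220 [[321.7, 185.3], [321.6, 209.1], [321.6, 231.7]]
230 [[317.6, 186.4], [317.7, 210.4], [317.7, 233.3]]
240 [[314.1, 187.6], [314.3, 211.9], [314.5, 235.1]]
250 [[311.5, 189.0], [311.8, 213.7], [312.0, 237.2]]
260 [[309.8, 190.5], [310.1, 215.6], [310.3, 239.5]]
270 [[309.0, 192.2], [309.3, 217.7], [309.6, 241.9]]
280 [[309.4, 193.9], [309.7, 219.8], [310.0, 244.5]]
290 [[310.8, 195.6], [311.1, 222.0], [311.4, 247.0]]
```

View pics/w12y.png

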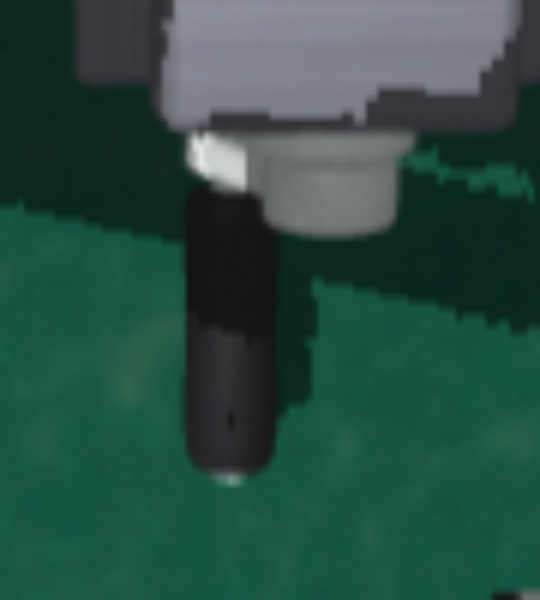

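```bash
python3 -m inch '[{"dp":[-45,0,0],"dr":[0,0,0],"gripper":50},{"dp":[-90,0,0],"dr":[0,0,0],"gripper":50},{"dp":[-110,0,0],"dr":[0,0,0],"gripper":50},{"dp":[-110,0,0],"dr":[0,0,0],"gripper":50},{"dp":[-110,0,0],"dr":[0,0,0],"gripper":50}]'
python3 - <<'E'
from h import *
o,p=shoot('wrist','w15'); print(wv(o['tcp_pos']))
q=proj(p,[vw(.058,.03,.078),vw(.058,-.03,.078),vw(.0661,0,.078),vw(.027,.03,.078),vw(.027,-.03,.078),vw(.045,0,.099)],o); print(q.round(1))
O=np.array([260,int(q[:,1].mean())-50])
im=cv2.resize(p['frame'][O[1]:O[1]+100,260:390,::-1],None,fx=6,fy=6,interpolation=1); print(O)
for u in q: cv2.circle(im,tuple(((u-O)*6).astype(int)),4,(0,0,255),1)
cv2.imwrite('pics/w15y.png',im)
E
```

```text
clock: 24.92
tcp_pos: [0.5322, -0.0331, 0.24]
ee_rot: [-2.308, -2.131, -0.0]
contact_force: [0.5, -0.6, -0.4]
width: 0.586
[-0.03956759  0.00042482  0.24003485]
[[284.1  78.7]
 [355.2  78.6]
 [319.6  68.3]
 [285.4 116.7]
 [354.  116.7]
 [319.6  94.2]]
[260  42]
```

View pics/w15y.png

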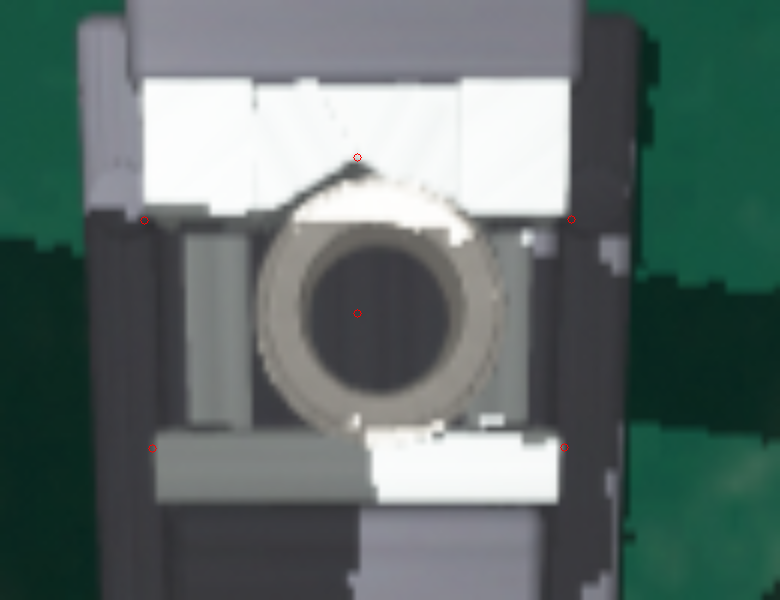

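Run:
```python
from h import *
plan(vw(.0435,-.002,.14)); plan(vw(.0435,-.002,.104))
```

```text
dp [ 82.9   2.4 100. ] dr [ 1.0000e-02 -0.0000e+00 -1.7999e+02]
dp [ 82.9   2.4 100. ] dr [-0.   -0.01  0.01]
dp [ 82.9   2.4 136. ] dr [ 1.0000e-02 -0.0000e+00 -1.7999e+02]
dp [ 82.9   2.4 136. ] dr [-0.   -0.01  0.01]
```

```bash
python3 -m inch '[{"dp":[45,1,20],"dr":[0,0,0],"gripper":55},{"dp":[83,2.4,60],"dr":[0,0,0],"gripper":55},{"dp":[83,2.4,100],"dr":[0,0,0],"gripper":55},{"dp":[83,2.4,120],"dr":[0,0,0],"gripper":55},{"dp":[83,2.4,133],"dr":[0,0,0],"gripper":55},{"dp":[83,2.4,133],"dr":[0,0,0],"gripper":55},{"dp":[83,2.4,133],"dr":[0,0,0],"gripper":55}]'
python3 st.py
python3 - <<'E'
from h import *
o,p=shoot('wrist','w16')
E
```

```text
clock: 25.85
tcp_pos: [0.5416, 0.0489, 0.108]
ee_rot: [2.308, 2.13, 0.001]
contact_force: [0.2, 0.1, -0.2]
width: 0.643
[ 0.043  -0.0024  0.108 ] ang 4.019169876701262 r 0.034536085089908644 F [ 0.1 -0.2] -0.2
```

View pics/w16.png

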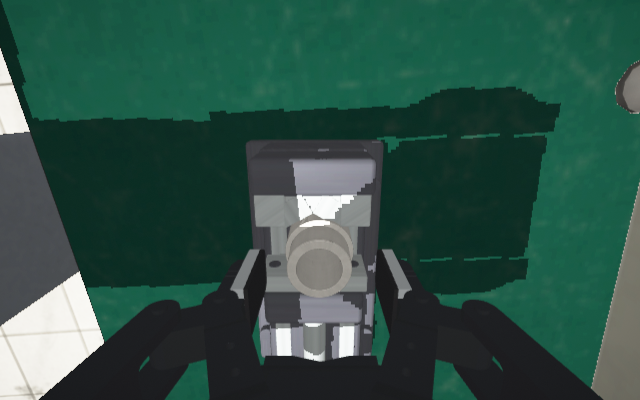

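```bash
python3 -m inch '[{"dp":[0,0,3],"dr":[0,0,0],"gripper":40},{"dp":[0,0,3],"dr":[0,0,0],"gripper":25},{"dp":[0,0,3],"dr":[0,0,0],"gripper":20},{"dp":[0,0,3],"dr":[0,0,0],"gripper":20},{"dp":[0,0,3],"dr":[0,0,0],"gripper":20}]'
python3 st.py
```

```text
clock: 26.52
tcp_pos: [0.5409, 0.0488, 0.1043]
ee_rot: [-2.308, -2.131, 0.001]
contact_force: [-4.0, -1.0, 5.9]
width: 0.367
[ 0.0428 -0.0017  0.1043] ang 3.21915167382862 r 0.030857924170804036 F [-1.3  3.9] 5.9
```

Gripped; now drag it 3 mm toward vise +y (tool −y), checking force.

```bash
python3 -m inch '[{"dp":[0.5,-1,0],"dr":[0,0,0],"gripper":20},{"dp":[0.8,-1.5,0],"dr":[0,0,0],"gripper":20}]'
python3 st.py
python3 -m inch '[{"dp":[0.5,-1,0],"dr":[0,0,0],"gripper":20},{"dp":[0.5,-1,0],"dr":[0,0,0],"gripper":20}]'
python3 st.py
```

```text
clock: 26.78
tcp_pos: [0.5407, 0.049, 0.1044]
ee_rot: [2.307, 2.129, 0.001]
contact_force: [8.7, -9.8, -3.0]
width: 0.366
[ 0.043  -0.0015  0.1044] ang 2.697623768219075 r 0.030918837353275597 F [-9.1 -9.4] -3.0
clock: 27.02
tcp_pos: [0.5404, 0.0491, 0.1044]
ee_rot: [2.306, 2.127, 0.002]
contact_force: [13.9, -11.9, -6.2]
width: 0.36
[ 0.043  -0.0012  0.1044] ang 2.227132315943134 r 0.030943435063545525 F [-10.8 -14.8] -6.2
```

```bash
python3 -m inch '[{"dp":[-0.5,-1.5,0],"dr":[0,0,0],"gripper":20},{"dp":[-0.5,-1.5,0],"dr":[0,0,0],"gripper":20}]'
python3 st.py
python3 -m inch '[{"dp":[0,-1.5,0],"dr":[0,0,0],"gripper":20},{"dp":[0,-1.5,0],"dr":[0,0,0],"gripper":20}]'
python3 st.py
```

```text
clock: 27.28
tcp_pos: [0.5376, 0.0499, 0.1044]
ee_rot: [2.308, 2.13, 0.001]
contact_force: [2.1, -1.6, 3.9]
width: 0.362
[0.0436 0.0017 0.1044] ang 356.9272146342816 r 0.030901928459787148 F [-1.4 -2.2] 3.9
clock: 27.52
tcp_pos: [0.5363, 0.0499, 0.1044]
ee_rot: [2.307, 2.13, 0.001]
contact_force: [5.8, -4.2, 1.8]
width: 0.363
[0.0435 0.0029 0.1044] ang 354.5960848387111 r 0.031067761448838736 F [-3.7 -6.1] 1.8
```

```bash
python3 -m inch '[{"dp":[0.5,1.5,0],"dr":[0,0,0],"gripper":20},{"dp":[1.5,1.5,0],"dr":[0,0,0],"gripper":20},{"dp":[1.5,1.5,0],"dr":[0,0,0],"gripper":20}]'
python3 st.py
python3 -m inch '[{"dp":[0,0,0],"dr":[0,0,0],"gripper":35},{"dp":[0,0,0],"dr":[0,0,0],"gripper":45},{"dp":[0,0,0],"dr":[0,0,0],"gripper":55},{"dp":[0,0,0],"dr":[0,0,0],"gripper":55},{"dp":[0,0,-50],"dr":[0,0,0],"gripper":55},{"dp":[-40,0,-100],"dr":[0,0,0],"gripper":55},{"dp":[-84,0,-136],"dr":[0,0,0],"gripper":55},{"dp":[-84,0,-136],"dr":[0,0,0],"gripper":55}]'
python3 -m inch '[{"dp":[0,0,0],"dr":[0,0,0],"gripper":55}]'
python3 - <<'E'
from h import *
o,p=shoot('wrist','w17'); print(wv(o['tcp_pos']))
q=proj(p,[vw(.058,.03,.078),vw(.058,-.03,.078),vw(.0661,0,.078),vw(.027,.03,.078),vw(.027,-.03,.078),vw(.045,0,.099)],o)
O=np.array([260,int(q[:,1].mean())-50])
im=cv2.resize(p['frame'][O[1]:O[1]+100,260:390,::-1],None,fx=6,fy=6,interpolation=1)
for u in q: cv2.circle(im,tuple(((u-O)*6).astype(int)),4,(0,0,255),1)
cv2.imwrite('pics/w17y.png',im)
E
```

```text
clock: 27.9
tcp_pos: [0.537, 0.0504, 0.1045]
ee_rot: [2.307, 2.13, -0.003]
contact_force: [-5.9, -12.0, 11.9]
width: 0.357
[0.0441 0.0023 0.1045] ang 355.6924115582189 r 0.031061549874059315 F [-12.4   4.9] 11.9
clock: 28.9
tcp_pos: [0.5313, -0.0346, 0.2429]
ee_rot: [2.308, 2.125, 0.004]
contact_force: [0.3, 0.7, -1.0]
width: 0.644
clock: 29.02
tcp_pos: [0.5305, -0.032, 0.2394]
ee_rot: [-2.308, -2.13, 0.0]
contact_force: [-0.6, 0.1, -1.3]
width: 0.642
[-0.03862356  0.00225827  0.23936056]
```

View pics/w17y.png

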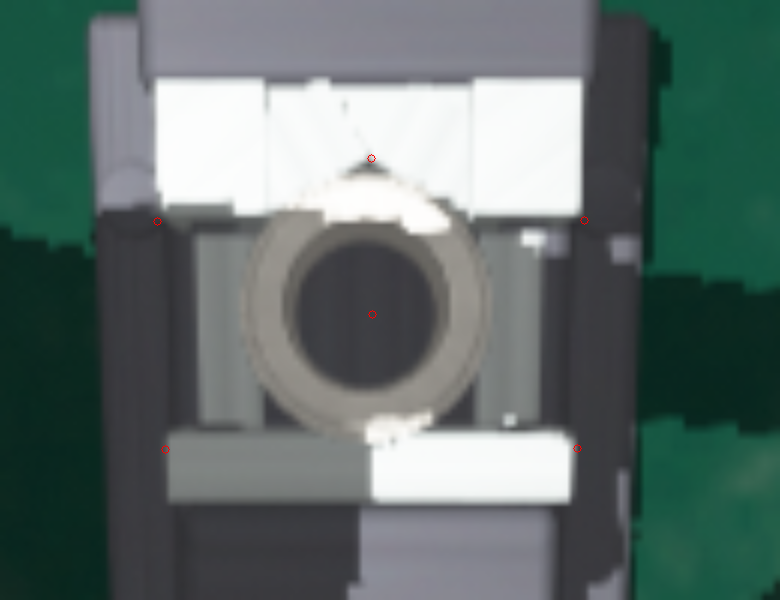

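Run:
```python
from h import *
plan(vw(-.148,.016,.14))
```

```text
dp [-109.8  -13.4   98.9] dr [-3.0000e-02  1.4000e-01  1.7999e+02]
dp [-109.8  -13.4   98.9] dr [-0.09 -0.02 -0.01]
```

```bash
python3 -m inch '[{"dp":[-50,-7,0],"dr":[0,0,0],"gripper":50},{"dp":[-100,-13,20],"dr":[0,0,0],"gripper":50},{"dp":[-110,-13,60],"dr":[0,0,0],"gripper":50},{"dp":[-110,-13,98],"dr":[0,0,0],"gripper":50},{"dp":[-110,-13,98],"dr":[0,0,0],"gripper":50},{"dp":[-110,-13,98],"dr":[0,0,0],"gripper":50}]'
python3 - <<'E'
from h import *
o,p=shoot('wrist','w18'); print(wv(o['tcp_pos'])); nets(p,['crank_grip'])
for a in range(190,240,5):
    r=np.deg2rad(a); y,z=-.038*np.sin(r),.068+.038*np.cos(r)
    print(a,round(y,4),round(z,4),proj(p,[vw(-.109,y,z),vw(-.138,y,z),vw(-.167,y,z)],o).round(1).tolist())
cv2.imwrite('pics/w18y.png',cv2.resize(p['frame'][100:280,220:420,::-1],None,fx=3,fy=3,interpolation=1))
E
```

```text
clock: 29.82
tcp_pos: [0.5095, -0.1403, 0.1431]
ee_rot: [2.307, 2.132, 0.0]
contact_force: [-0.5, -0.1, 1.0]
width: 0.587
[-0.14824813  0.01462183  0.14306025]
crank_grip [(0.74, [304, 152, 328, 231])] [(0.74, [316.7, 194.3])]
190 0.0066 0.0306 [[329.8, 157.0], [329.4, 194.2], [329.1, 228.9]]
195 0.0098 0.0313 [[325.5, 157.2], [325.3, 194.5], [325.1, 229.2]]
200 0.013 0.0323 [[321.2, 157.4], [321.2, 194.9], [321.2, 229.7]]
205 0.0161 0.0336 [[317.1, 157.7], [317.2, 195.3], [317.3, 230.3]]
210 0.019 0.0351 [[313.1, 158.0], [313.4, 195.9], [313.6, 231.1]]
215 0.0218 0.0369 [[309.2, 158.4], [309.6, 196.5], [310.0, 231.9]]
220 0.0244 0.0389 [[305.5, 158.9], [306.0, 197.3], [306.5, 233.0]]
225 0.0269 0.0411 [[301.9, 159.4], [302.6, 198.2], [303.3, 234.1]]
230 0.0291 0.0436 [[298.6, 160.0], [299.4, 199.1], [300.2, 235.4]]
235 0.0311 0.0462 [[295.4, 160.7], [296.4, 200.2], [297.3, 236.8]]
```

View pics/w18y.png

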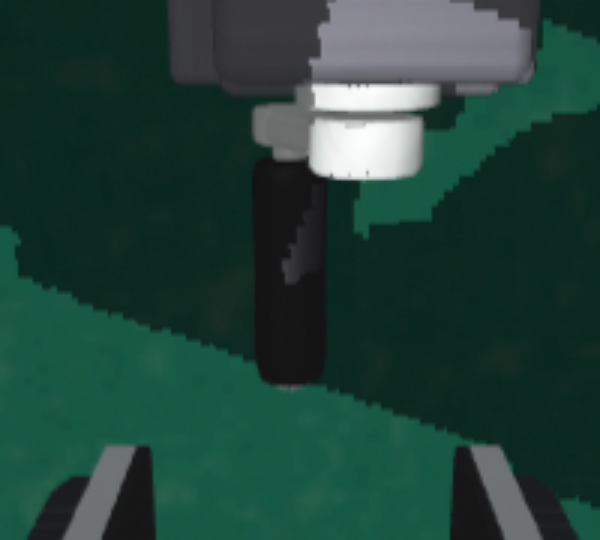

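```bash
python3 -m inch '[{"dp":[1,-1,35],"dr":[0,0,0],"gripper":50},{"dp":[2,-1,70],"dr":[0,0,0],"gripper":50},{"dp":[2,-1,95],"dr":[0,0,0],"gripper":50},{"dp":[2,-1,101],"dr":[0,0,0],"gripper":50},{"dp":[2,-1,101],"dr":[0,0,0],"gripper":35},{"dp":[2,-1,101],"dr":[0,0,0],"gripper":20},{"dp":[2,-1,101],"dr":[0,0,0],"gripper":5},{"dp":[2,-1,101],"dr":[0,0,0],"gripper":5}]'
python3 -m inch '[{"dp":[0,0,0],"dr":[0,0,0],"gripper":5},{"dp":[0,0,0],"dr":[0,0,0],"gripper":5}]'
python3 st.py
python3 - <<'E'
import numpy as np
s=np.deg2rad(205.5)
for d in range(15,136,15):
    a=s+np.deg2rad(d); print(205.5+d,(38*(np.sin(a)-np.sin(s))).round(1),(-38*(np.cos(a)-np.cos(s))).round(1))
E
```

```text
clock: 30.98
tcp_pos: [0.5086, -0.139, 0.0419]
ee_rot: [2.307, 2.13, 0.001]
contact_force: [-0.8, -0.2, 6.1]
width: 0.187
clock: 31.22
tcp_pos: [0.5087, -0.139, 0.0419]
ee_rot: [2.307, 2.13, 0.001]
contact_force: [-0.5, -1.4, 6.7]
width: 0.187
[-0.147   0.0155  0.0419] ang 206.16852076911442 r 0.03524297435067743 F [-1.4  0.4] 6.7
220.5 -8.3 -5.4
235.5 -15.0 -12.8
250.5 -19.5 -21.6
265.5 -21.5 -31.3
280.5 -21.0 -41.2
295.5 -17.9 -50.7
310.5 -12.5 -59.0
325.5 -5.2 -65.6
340.5 3.7 -70.1
```

```bash
sed -i 's/-.0735/-.0757/' st.py; python3 -m inch '[{"dp":[0,-8.3,-5.4],"dr":[0,0,0],"gripper":5},{"dp":[0,-15,-12.8],"dr":[0,0,0],"gripper":5},{"dp":[0,-19.5,-21.6],"dr":[0,0,0],"gripper":5},{"dp":[0,-21.5,-31.3],"dr":[0,0,0],"gripper":5},{"dp":[0,-21,-41.2],"dr":[0,0,0],"gripper":5},{"dp":[0,-21,-41.2],"dr":[0,0,0],"gripper":5}]'
python3 st.py
```

```text
clock: 31.98
tcp_pos: [0.4857, -0.1372, 0.0825]
ee_rot: [-2.307, -2.13, 0.004]
contact_force: [-9.7, -6.0, -1.4]
width: 0.185
[-0.147   0.0386  0.0825] ang 280.0058091775491 r 0.03918113383122051 F [-6.7  9.2] -1.4
```

```bash
python3 -m inch '[{"dp":[0,2.6,-9.5],"dr":[0,0,0],"gripper":5},{"dp":[0,8,-17.8],"dr":[0,0,0],"gripper":5},{"dp":[0,8,-17.8],"dr":[0,0,0],"gripper":5}]'
python3 st.py
python3 -m inch '[{"dp":[0,7.3,-6.6],"dr":[0,0,0],"gripper":5},{"dp":[0,16.2,-11.1],"dr":[0,0,0],"gripper":5},{"dp":[0,16.2,-11.1],"dr":[0,0,0],"gripper":5}]'
python3 st.py
```

```text
clock: 32.35
tcp_pos: [0.493, -0.1377, 0.0999]
ee_rot: [-2.305, -2.129, 0.006]
contact_force: [-16.9, -5.5, 1.6]
width: 0.188
[-0.147   0.0312  0.0999] ang 307.73404742394035 r 0.039474671981246705 F [-6.8 16.4] 1.6
clock: 32.72
tcp_pos: [0.5087, -0.139, 0.1114]
ee_rot: [-2.305, -2.128, 0.007]
contact_force: [-26.5, -3.3, 15.0]
width: 0.186
[-0.147   0.0155  0.1114] ang 336.5389904384949 r 0.038915948467848585 F [-5.4 26.1] 15.0
```

```bash
python3 -m inch '[{"dp":[0,-0.5,-0.8],"dr":[0,0,0],"gripper":5},{"dp":[0,0,-1],"dr":[0,0,0],"gripper":30},{"dp":[0,0,-1],"dr":[0,0,0],"gripper":50},{"dp":[0,0,-1],"dr":[0,0,0],"gripper":55},{"dp":[0,0,-1],"dr":[0,0,0],"gripper":55},{"dp":[0,0,-40],"dr":[0,0,0],"gripper":55},{"dp":[0,0,-90],"dr":[0,0,0],"gripper":55},{"dp":[30,8,-130],"dr":[0,0,0],"gripper":55}]'
python3 - <<'E'
from h import *
plan(vw(-.04,0,.24))
E
```

```text
clock: 33.72
tcp_pos: [0.5215, -0.1104, 0.2434]
ee_rot: [2.31, 2.128, 0.001]
contact_force: [0.5, -0.0, -0.4]
width: 0.643
dp [77.5  4.8  3.4] dr [ 5.0000e-02 -1.1000e-01  1.7985e+02]
dp [77.5  4.8  3.4] dr [ 0.07  0.03 -0.15]
```

```bash
python3 -m inch '[{"dp":[20,2,0],"dr":[0,0,0],"gripper":55},{"dp":[50,4,2],"dr":[0,0,0],"gripper":55},{"dp":[77,5,3],"dr":[0,0,0],"gripper":55},{"dp":[77,5,3],"dr":[0,0,0],"gripper":55},{"dp":[77,5,3],"dr":[0,0,0],"gripper":55}]'
python3 - <<'E'
from h import *
o,p=shoot('wrist','w20'); print(wv(o['tcp_pos']))
q=proj(p,[vw(.058,.03,.078),vw(.058,-.03,.078),vw(.0661,0,.078),vw(.027,.03,.078),vw(.027,-.03,.078),vw(.045,0,.099)],o)
for a in range(200,360,20):
    r=np.deg2rad(a); y,z=-.038*np.sin(r),.068+.038*np.cos(r)
    print(a,proj(p,[vw(-.109,y,z),vw(-.138,y,z),vw(-.167,y,z)],o).round(1).tolist())
im=cv2.resize(p['frame'][30:230,250:400,::-1],None,fx=3,fy=3,interpolation=1)
im=np.hstack([cv2.resize(p['frame'][40:140,270:370,::-1],None,fx=4,fy=4,interpolation=1),cv2.resize(p['frame'][100:300,250:400,::-1],None,fx=2,fy=2)])
cv2.imwrite('pics/w20y.png',im)
_,s=shoot('scene','s20'); _,t=shoot('top','t20'); nets(t,['cap_nut','brass_mass','union','plug']) 
cv2.imwrite('pics/t20y.png',cv2.resize(t['frame'][140:280,160:480,::-1],None,fx=2.5,fy=2.5))
E
```

```text
clock: 34.35
tcp_pos: [0.5328, -0.0337, 0.2383]
ee_rot: [2.308, 2.131, -0.0]
contact_force: [0.2, 0.0, -0.5]
width: 0.647
[-4.00569353e-02 -1.31176478e-04  2.38289825e-01]
200 [[308.0, 238.2], [308.4, 261.0], [308.7, 282.7]]
220 [[297.6, 240.7], [298.2, 263.8], [298.7, 285.8]]
240 [[289.2, 244.6], [290.0, 268.2], [290.8, 290.7]]
260 [[283.8, 249.7], [284.7, 274.0], [285.7, 297.2]]
280 [[282.3, 255.5], [283.4, 280.7], [284.4, 304.5]]
300 [[285.5, 261.4], [286.5, 287.4], [287.4, 311.9]]
320 [[293.3, 266.6], [294.1, 293.2], [294.9, 318.4]]
340 [[305.1, 270.2], [305.6, 297.3], [306.1, 322.8]]
cap_nut [(0.53, [238, 223, 248, 233])] [(0.55, [243.9, 230.0])]
brass_mass [(0.63, [195, 190, 208, 203])] [(0.43, [202.6, 194.9]), (0.22, [241.3, 227.7])]
union [(0.4, [228, 182, 240, 191])] [(0.64, [234.2, 185.3])]
plug [(0.4, [197, 187, 210, 205])] [(0.42, [453.1, 241.6])]
```

View pics/w20y.png

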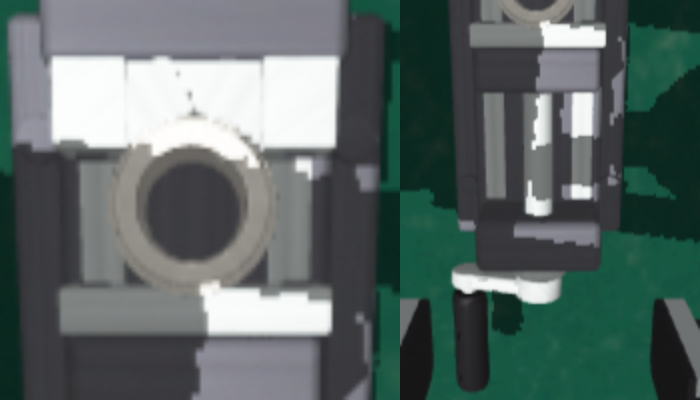

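View pics/t20y.png

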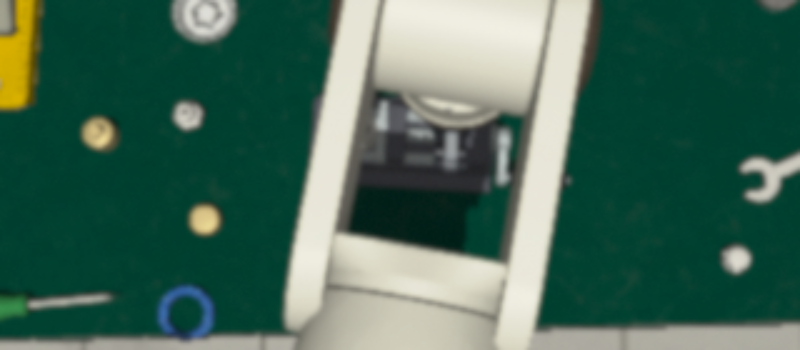

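```bash
python3 -c "
from workcell import *
print(get_obs()['contact_force'],get_obs()['clock']); print(close_job())"
```

```text
[1.01680504 0.52240496 0.98880505] 34.9
the job is handed in; nothing more can be done
None
```

The sleeve is standing upright in the vise, clamped in the V, and the handle is released. I handed the job in at 34.9 s of the 72 s allowed.

**What I did:**
- I took the sleeve from the bench and stood it on the vise bed in front of the V.
- I cranked the handle clockwise about 2.2 turns until it clamped, then let go.
- The first clamping failed my check. The sleeve had jammed about 3 mm off-centre (toward the vise's -y side), touching only one face of the V. That was inside the 5 mm tolerance, but it was not pushed home.
- I gripped the top of the sleeve, slid it back to the middle, cranked again and let go.

**Last checks:**
- **Centring:** in the wrist picture the sleeve looked to be against both faces of the V, less than 1 mm off-centre, and upright. The jaw was against it.
- **Clamping:** I could not measure the clamping force directly. The handle resisted with about 19 N at the end, part of it from my path being slightly off its circle. After release it sprang back to about 260°, which fits the roughly 60 N you describe.
- **Other parts:** in the last top picture the cap nut, brass mass, union and plug stood where they were at the start. The gripper touched nothing.

**What disagreed:** in the first clamping I measured the jaw face at about 28.7 mm, against the expected 27 mm. I put that down to camera error of 1–2 mm. The networks' finds in the last top picture had low scores, and the best find for the plug was the brass mass, so I judged those parts by eye.

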